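Scuff a sneaker midsole and set out the paints

TASK

Get this midsole ready for painting: take the sanding block by its handle and, keeping it flat, centred and lined up with the sole, rub it along the sole in one slow, steady stroke from the heel end to the toe end and back to the heel, pressing the sole visibly into its soft foam all the way but never so hard that the foam bottoms out. Leave the block lying flat, grit side down, in its steel tray, and stand every paint jar upright on the low plywood riser. Leave the tape, the phone and the brush pot alone.

Things in the scene. Friction and masses are not known exactly. Their poses are not given: they have to be found in the camera images.
- cradle: fixed light-wood cradle, 300 x 120 mm, base 12 mm thick, with two 30 mm high end blocks, carrying a grey foam bed and on it the sole. Origin: centre of its underside, on the bench. x axis: from the heel towards the toe of the sole; z up. It stands roughly across the bench, heel on the robot's right, toe on its left.
- sole (a joint): how far the sole is pressed down into its foam bed, in m: 0 untouched, 0.02 bottomed out. The sole only moves straight down and springs back; it starts to move at about 1 N and sinks 1.25 mm for every further newton (about 5 N at 5 mm, 9 N at 10 mm, 15 N at 17 mm). A good rubbing pressure is 6 to 14 mm.
- sole_mid (a point): middle of the flat top face of the cream foam-rubber midsole (256 mm long, 66 to 86 mm wide and round at both ends, 22 mm thick, the narrower round end is the heel). It moves down with the sole; untouched it is 64 mm above the bench. x axis: heel to toe; y across; z up.
- sole_heel (a point): point on the top face of the sole, 80 mm from sole_mid towards the heel: the middle of the sanding block should start and finish the stroke over it (within about 15 mm).
- sole_toe (a point): point on the top face of the sole, 80 mm from sole_mid towards the toe: the middle of the sanding block should turn back over it (within about 15 mm).
- sander: loose sanding block, 0.1 to 0.2 kg: flat grey base 90 (x) x 55 (y) x 20 mm with the grit on its underside, and on top a wooden handle bar 72 (x) x 26 (y) mm reaching from 20 to 58 mm above the underside. Origin: centre of the underside; x axis along the block and handle, either way round is fine; z up. Starts flat on the bench.
- tray: fixed shallow open steel tray for the sanding block, outside 190 (x) x 130 (y) x 12 mm, walls and floor 4 mm thick. Origin: centre of its underside, on the bench; z up.
- riser: fixed low plywood shelf (riser) for the paints, flat top board 300 (x) x 160 (y) mm, its top 50 mm above the bench. Origin: centre of its underside, on the bench; x axis along its length (roughly away from the robot), z up.
- jar0: low white paint jar, about 0.07 kg: round body 50 mm in diameter and 32 mm high, on it a black lid 52 mm in diameter and 12 mm thick, 44 mm high in all. Origin: centre of its underside; z axis up. Starts upright on the bench. May be absent.
- jar1: low white paint jar, about 0.07 kg: round body 50 mm in diameter and 32 mm high, on it a black lid 52 mm in diameter and 12 mm thick, 44 mm high in all. Origin: centre of its underside; z axis up. Starts upright on the bench. May be absent.
- jar2: low white paint jar, about 0.07 kg: round body 50 mm in diameter and 32 mm high, on it a black lid 52 mm in diameter and 12 mm thick, 44 mm high in all. Origin: centre of its underside; z axis up. Starts upright on the bench. May be absent.
- jar3: low white paint jar, about 0.07 kg: round body 50 mm in diameter and 32 mm high, on it a black lid 52 mm in diameter and 12 mm thick, 44 mm high in all. Origin: centre of its underside; z axis up. Starts upright on the bench. May be absent.
- tape: roll of masking tape lying flat, 96 mm in diameter, 24 mm high; bystander. Origin: centre of its underside.
- phone: black phone lying flat, 75 x 150 x 9 mm; bystander. Origin: centre of its underside.
- brushpot: black pot, 76 mm in diameter and 95 mm high, with brushes sticking up to 175 mm; bystander. Origin: centre of its underside.
Mind the look-alikes: they are no part of the job. Several things look just like the sander: the one meant starts farthest to the robot's right.

How it is judged:
By the outcome, as a careful person would: the job done as asked, in the order asked, and still so for the second after the job is handed in, with the robot touching nothing.
Of jar0, jar1, jar2, jar3 only 3 to 4 are there at a start; the rules pass over those that are not, and their reading is None.
At some moment in a run one of sander, jar0, jar1, jar2, jar3 may be knocked a few centimetres aside while the robot is not near it.
It also fails if it takes over 210 s, if anything falls off the work surface, if the arm or the gripper's body presses on something with over 40 N, if the wrist force passes 120 N, or if a joint passes its speed limit or range.

ROBOT

A 7-joint arm with a two-finger parallel gripper is mounted at the origin on the work surface. World frame = base frame: x ahead of the robot, y to its left, z up, the work surface at z = 0. Lengths are in m, angles in degrees, forces in N, time in s.
With the tool pointing down it reaches from about 0.4 to 0.85 m from the base axis. Payload 4.5 kg.
Tool frame: the origin (TCP) lies at the very end of the fingers, on their centre line; the grasp point (between the pads) lies 19 mm behind it; z points along the fingers, y is the line along which they close (so a half turn about z gives the same grasp; the last joint's range is limited). The gripper opens to 85 mm and grips with 20 to 120 N. Pads are 22 mm wide; open, the fingers measure 114 mm over their backs; the gripper's body (76 mm by 85 mm) begins 54 mm behind the grasp point. The pads swing forward as they close: fully open they stand 13 mm farther back than shut.
Start: joints at [-74.84, 39.483, -11.15, 89.685, 9.013, 51.709, -12.324], TCP at [0.143, 0.608, 0.231] pointing down, gripper open.
Joint ranges: [-172.22, 172.22], [-26.19, 119.32], [-84.43, 86.54], [7.71, 146.69], [-57.33, 237.33], [2.42, 119.75], [-152.13, 152.13]. Speed limits (degrees/s): [147.25, 147.25, 180, 180, 180, 180, 180].

INTERFACE

Orientations are given as [roll, pitch, yaw] about the fixed x, y, z axes, in that order (R = Rz(yaw) Ry(pitch) Rx(roll)).
In Python, from station import bot gives the robot as it stands. The module is installed in compiled form; this text tells all that it offers.
- The arm moves only by the tool jog_arm, never from a script. Its argument "deltas" is a list of rows, each a list of 3 entries, a list of its own where there are three numbers: the shift along the world's x, y, z in units of 0.3 m (1.0 is 0.3 m), then the turn, a rotation vector about the world's x, y, z in units of pi/2 rad (1.0 is pi/2 rad), then the opening, from 0 (shut) to 1 (fully open). In form: [[[dx, dy, dz], [ax, ay, az], jaw], ...]. A call has 1 to 20 rows; each row shifts and turns the commanded pose from where the row before left it; what a row does not reach is not made up. A row lasts 1/12 s, in which the tool goes at most 41.7 mm and 7.16 degrees, less where a joint would pass 70% of its speed; a pose out of reach is approached as far as the arm can. A call with a number of a shift or a turn outside -1 to 1 is refused whole. A call with a gripper value outside its range is refused whole. The fingers move at their own pace and stop on an object; the grip force is fixed at half the most. Time passes only in rows, so rows that do not move let the fingers close. It gives the time, the measured TCP pose, the force, the opening and the grip force at its end, in the units of the state.
- bot.get_obs(): the state, without advancing time (a new reading comes with each control period).
- bot.snapshot(name): name is "scene" or "side" or "wrist"; returns a dict with "image" (420x560x3 uint8, blue, green, red), "fx", "fy", "cx", "cy" (pixels), "world_to_cam" (4x4, takes a point from world to camera coordinates); the wrist camera has in their place "hand_eye" (4x4, takes a point from camera to tool coordinates, whose origin is the TCP and whose axes are the flange's). Camera axes: x right, y up, looking along -z (the intrinsics and any distortion apply to the point x, -y, -z); pixel columns grow to the right and rows downward; lengths in m; the calibration is good to about 2 mm. A picture is of the moment at which its call begins: read the wrist's pose just before it. There is no depth.
- bot.job_done(): hands the job in; it is judged then, once.
The state is a dict: "time": time; "qpos": joint angles; "qd": joint speeds; "effort": joint torques, N m; "ee_pos": TCP position; "tool_rot": TCP orientation; "force": force on the tool from outside, world axes, zero at the start; "wrist_torque": the same for the moment, N m; "finger_gap": opening from 0.0 (shut) to 1.0 (fully open); "grip_force": force on a finger pad.
Only numpy, scipy, OpenCV 4.12 (cv2) and the standard library are available. Lean on these libraries where they do the work, as an engineer would, in place of code of your own. Each camera call takes 0.05 s, during which the arm holds its last target. There are 200 camera calls.

## Working session

There is one attempt and no reset: what is moved stays moved. The work goes in short steps, Python scripts to look and compute and a tool call to move; the robot and the scene stay as the last step left them, time stands still between calls to the robot, and variables do not carry over. Pictures are saved under pics/ and viewed, at most 14 in all, crops included, and the job is handed in when it is done.

Besides the shell and the picture viewer there is one more tool, called after "Request:" by a JSON object that holds its "api" and its "payload", one argument or row to a line. jog_arm: Moves the arm, as the interface text tells. Its arguments: {"type":"object","properties":{"deltas":{"type":"array"}},"required":["deltas"]}

```bash
mkdir -p pics
cat > h.py <<'E'
import numpy as np, cv2, json, pickle
from station import bot
def snap(n,f):
    o=bot.get_obs(); s=bot.snapshot(n); cv2.imwrite(f'pics/{f}.png',s['image']); s['obs']=o
    pickle.dump(s,open(f'pics/{f}.pkl','wb')); return s
def ray(s,u,v):
    d=np.array([(u-s['cx'])/s['fx'],-(v-s['cy'])/s['fy'],-1.])
    M=np.linalg.inv(s['world_to_cam']); return M[:3,3],M[:3,:3]@d
def onz(s,u,v,z):
    o,d=ray(s,u,v); return o+d*(z-o[2])/d[2]
def proj(s,p):
    c=s['world_to_cam']@np.r_[p,1]; return s['cx']+s['fx']*c[0]/-c[2], s['cy']-s['fy']*c[1]/-c[2]
E
python3 - <<'E'
from h import *
for n in('scene','side'):
    s=snap(n,n+'0'); print(n,s.keys(),s['fx'],s['cx'],s['cy'],np.linalg.inv(s['world_to_cam']).round(3).tolist())
s=bot.snapshot('wrist'); print(s.keys(),s['hand_eye'])
print(bot.get_obs())
E
```

```text
scene dict_keys(['image', 'fx', 'fy', 'cx', 'cy', 'world_to_cam', 'obs']) 492.13234209850475 278.89023761232545 216.873249411245 [[0.875, -0.286, 0.39, 1.145], [0.484, 0.525, -0.7, -0.999], [-0.004, 0.801, 0.598, 0.897], [0.0, 0.0, 0.0, 1.0]]
side dict_keys(['image', 'fx', 'fy', 'cx', 'cy', 'world_to_cam', 'obs']) 477.2928128380766 282.9566699738243 205.59338669353727 [[0.725, 0.334, -0.602, -0.247], [-0.688, 0.38, -0.618, -0.907], [0.023, 0.863, 0.506, 0.768], [0.0, 0.0, 0.0, 1.0]]
dict_keys(['image', 'fx', 'fy', 'cx', 'cy', 'hand_eye']) [[ 1.75360198e-03  9.59903919e-01  2.80323727e-01  7.28408497e-02]
 [ 9.99997205e-01 -2.12784615e-03  1.03070396e-03  8.21830217e-04]
 [ 1.58586253e-03  2.80321136e-01 -9.59904967e-01 -1.42627295e-01]
 [ 0.00000000e+00  0.00000000e+00  0.00000000e+00  1.00000000e+00]]
{'time': 0.15, 'qpos': array([-74.83570493,  39.52091782, -11.14679907,  89.72971649,
         9.0126236 ,  51.70915476, -12.32438566]), 'qd': array([-0.10016805, -0.13570091, -0.03026267, -0.20249945,  0.00122102,
       -0.05426947, -0.02543191]), 'effort': array([-4.65550656e-04, -5.39933968e+01, -1.26768541e+00, -1.58717448e+01,
        9.41298465e-03,  6.53718904e-03,  5.40845065e-06]), 'ee_pos': array([0.14292771, 0.60794713, 0.23068899]), 'tool_rot': array([-1.79922185e+02,  5.02764195e-03,  1.66776728e+02]), 'force': array([-0.09810483,  0.36643056, -0.07908349]), 'wrist_torque': array([-0.01423774, -0.01363101,  0.00899081]), 'grip_force': 0.0, 'finger_gap': 0.9975746639750777}
```

View pics/scene0.png

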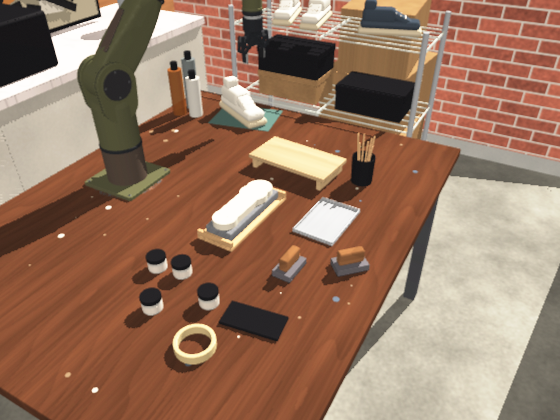

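View pics/side0.png

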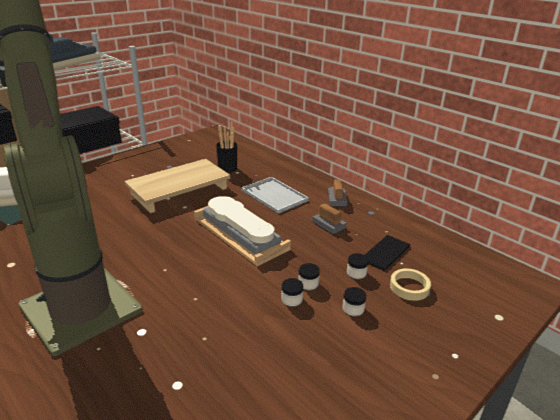

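The scene view shows 4 jars, with lids at (157,257), (181,264), (151,298) and (208,292). There are two sanders (290,264), (350,262), the cradle (243,212), tray (327,221), riser (297,160), tape (195,343), phone (254,321) and pot (362,170). The side view shows the same things, with the jars at (292,292), (309,275), (357,266), (354,300).

```bash
cat > m.py <<'E'
from h import *
def comps(m,amin):
    n,l,st,c=cv2.connectedComponentsWithStats(m.astype(np.uint8))
    return [(i,l==i,st[i],c[i]) for i in range(1,n) if st[i][4]>=amin]
def rect(s,mask,z):
    cs,_=cv2.findContours(mask.astype(np.uint8),cv2.RETR_EXTERNAL,cv2.CHAIN_APPROX_NONE)
    c=max(cs,key=len)[:,0]
    P=np.array([onz(s,u,v,z)[:2] for u,v in c]); r=cv2.minAreaRect((P*1000).astype(np.float32))
    return r
if __name__=='__main__':
  for n in('scene','side'):
    s=pickle.load(open(f'pics/{n}0.pkl','rb')); im=s['image'].astype(int); b,g,r=im[...,0],im[...,1],im[...,2]
    hsv=cv2.cvtColor(s['image'],cv2.COLOR_BGR2HSV); V=im.max(2)
    for nm,m,z in (('lid',V<45,.044),('white',(im.min(2)>150)&(hsv[...,1]<60),.064),('wood',(hsv[...,0]>14)&(hsv[...,0]<30)&(V>130)&(hsv[...,1]>60),.05),('handle',(hsv[...,0]>6)&(hsv[...,0]<18)&(V>105)&(V<215)&(hsv[...,1]>130),.058)):
        m=cv2.morphologyEx(m.astype(np.uint8),cv2.MORPH_OPEN,np.ones((2,2),np.uint8))
        for i,k,st,c in comps(m,60):
            P=onz(s,c[0],c[1],z)
            if 0<P[0]<1.1 and abs(P[1])<.8 and st[4]<4000:
                print(n,nm,st.tolist(),c.round(1),P.round(3),[np.round(q,0) for q in rect(s,k,z)])
  for n,(x0,x1,y0,y1) in {'scene':(140,400,135,335),'side':(120,420,130,330)}.items():
    im=cv2.imread(f'pics/{n}0.png')[y0:y1,x0:x1]; f=800/(x1-x0); im=cv2.resize(im,None,fx=f,fy=f,interpolation=cv2.INTER_CUBIC)[:600]; cv2.imwrite(f'pics/{n}0c.png',im)
E
python3 m.py
```

```text
scene lid [352, 154, 24, 33, 533] [362.8 172.4] [0.713 0.346 0.044] [array([709., 363.]), array([ 73., 205.]), np.float64(19.0)]
scene lid [148, 251, 18, 14, 213] [156.4 257.5] [ 0.394 -0.31   0.044] [array([ 393., -309.]), array([44., 55.]), np.float64(39.0)]
scene lid [173, 256, 18, 15, 223] [181.5 263.1] [ 0.465 -0.295  0.044] [array([ 464., -295.]), array([44., 56.]), np.float64(37.0)]
scene lid [199, 285, 20, 16, 266] [208.4 292.5] [ 0.587 -0.348  0.044] [array([ 587., -348.]), array([47., 50.]), np.float64(29.0)]
scene lid [141, 290, 21, 17, 283] [151.  297.8] [ 0.477 -0.428  0.044] [array([ 477., -428.]), array([47., 55.]), np.float64(40.0)]
scene lid [221, 303, 67, 39, 1506] [254.6 321.6] [ 0.732 -0.373  0.044] [array([ 730., -372.]), array([141.,  72.]), np.float64(8.0)]
scene white [410, 106, 23, 31, 150] [418.8 120. ] [0.772 0.776 0.064] [array([780., 779.]), array([ 66., 290.]), np.float64(11.0)]
scene white [425, 128, 135, 49, 1534] [499.4 155.7] [1.089 0.635 0.064] [array([1047.,  647.]), array([128., 466.]), np.float64(86.0)]
scene white [272, 140, 72, 25, 316] [309.  
[... 9156 characters left out ...]
., 32.]), np.float64(70.0)]
side handle [321, 276, 25, 20, 183] [333.5 285.3] [ 0.437 -0.378  0.058] [array([ 438., -376.]), array([79., 27.]), np.float64(88.0)]
side handle [367, 297, 141, 79, 1453] [431. 337.] [ 0.463 -0.617  0.058] [array([ 457., -611.]), array([ 64., 304.]), np.float64(8.0)]
side handle [125, 325, 66, 95, 804] [159.1 380.4] [ 0.004 -0.342  0.058] [array([  12., -311.]), array([268.,  25.]), np.float64(81.0)]
side handle [151, 353, 24, 32, 175] [163.2 369.1] [ 0.023 -0.325  0.058] [array([  24., -321.]), array([89., 12.]), np.float64(83.0)]
side handle [176, 391, 35, 29, 287] [191.2 406. ] [ 0.016 -0.426  0.058] [array([  17., -426.]), array([84., 16.]), np.float64(90.0)]
```

View pics/scene0c.png

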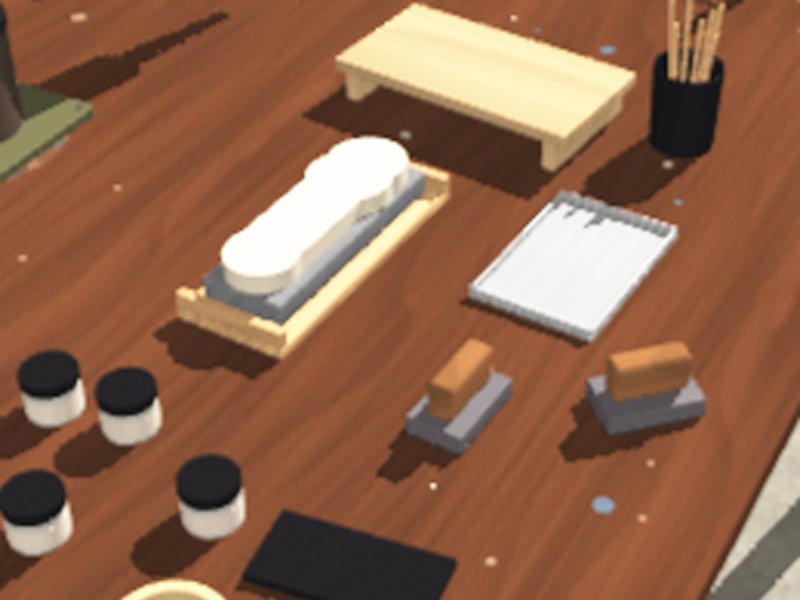

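View pics/side0c.png

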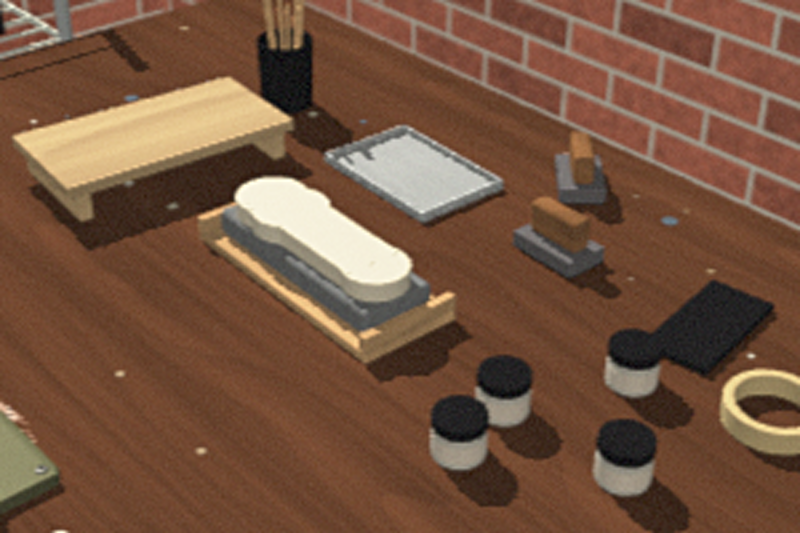

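The crops show the same layout enlarged. I'll triangulate the main features from both views.

```bash
cat > t.py <<'E'
from h import *
A=pickle.load(open('pics/scene0.pkl','rb'));B=pickle.load(open('pics/side0.pkl','rb'))
a=lambda p:(140+(p[0]+.5)/3.077-.5,135+(p[1]+.5)/3.077-.5)
b=lambda p:(120+(p[0]+.5)/2.6667-.5,130+(p[1]+.5)/2.6667-.5)
def tri(p,q):
    rs=[ray(A,*p),ray(B,*q)]; M=np.zeros((3,3));v=np.zeros(3)
    for o,d in rs:
        d=d/np.linalg.norm(d);Q=np.eye(3)-np.outer(d,d);M+=Q;v+=Q@o
    return np.linalg.solve(M,v)
L=[((156.4,257.5),(293.1,287.7)),((181.5,263.1),(309.8,272)),((151,297.8),(355.7,296.9)),(a((211,481)),b((634,349)))]
for p,q in L: print('jar',tri(p,q).round(4))
for n,ps in {'riserScene':[(417,4),(635,74),(562,138),(337,62)],'tray':[(563,193),(677,234),(590,338),(470,291)]}.items():
    for p in ps: print(n,onz(A,*a(p),.05 if 'ris' in n else .012).round(3))
for p in [(14,140),(230,78),(293,126),(70,188)]: print('riserSide',onz(B,*b(p),.05).round(3))
for p in [(325,154),(404,127),(503,183),(424,220)]: print('traySide',onz(B,*b(p),.012).round(3))
for n,p in {'A':[(478,340),(495,350),(448,390),(430,378)],'B':[(608,357),(684,344),(691,355),(612,370)]}.items(): 
    for q in p: print('hand',n,onz(A,*a(q),.058).round(3))
for n,p in {'A':[(536,198),(588,223),(534,208)],'B':[(573,133),(587,134),(592,153),(574,154)]}.items(): 
    for q in p: print('handside',n,onz(B,*b(q),.058).round(3))
for n,p in {'A':[(408,423),(461,450),(512,378)],'B':[(606,430),(705,412),(587,390)]}.items(): 
    for q in p: print('base',n,onz(A,*a(q),.01).round(3))
# sole top by colour in both views
for s,n in((A,'scene'),(B,'side')):
    h=cv2.cvtColor(s['image'],cv2.COLOR_BGR2HSV); 
    print(n,s['image'][206,244],s['image'][216,241])
for n,p in {'endheel':[(178,291),(285,335)],'endtoe':[(450,172)]}.items():
    for q in p: print(n,onz(A,*a(q),.03).round(3),onz(A,*a(q),.042).round(3))
print('toe tip',onz(A,*a((405,150)),.064),'heel tip',onz(A,*a((226,262)),.064), 'side toe/heel',onz(B,*b((236,195)),.064),onz(B,*b((410,275)),.064))
E
python3 t.py
```

```text
jar [ 0.384 -0.301  0.033]
jar [ 0.4561 -0.2867  0.0331]
jar [ 0.4688 -0.4211  0.033 ]
jar [ 0.5782 -0.338   0.0357]
riserScene [0.339 0.422 0.05 ]
riserScene [0.633 0.392 0.05 ]
riserScene [0.618 0.234 0.05 ]
riserScene [0.328 0.257 0.05 ]
tray [0.64  0.193 0.012]
tray [0.769 0.182 0.012]
tray [ 0.759 -0.006  0.012]
tray [0.631 0.003 0.012]
riserSide [0.331 0.412 0.05 ]
riserSide [0.629 0.388 0.05 ]
riserSide [0.605 0.223 0.05 ]
riserSide [0.322 0.266 0.05 ]
traySide [0.633 0.196 0.012]
traySide [0.758 0.186 0.012]
traySide [ 0.748 -0.003  0.012]
traySide [ 0.617 -0.003  0.012]
hand A [ 0.696 -0.106  0.058]
hand A [ 0.715 -0.111  0.058]
hand A [ 0.704 -0.175  0.058]
hand A [ 0.683 -0.169  0.058]
hand B [ 0.803 -0.073  0.058]
hand B [ 0.853 -0.027  0.058]
hand B [ 0.863 -0.037  0.058]
hand B [ 0.812 -0.087  0.058]
handside A [ 0.691 -0.106  0.058]
handside A [ 0.693 -0.179  0.058]
handside A [ 0.673 -0.119  0.058]
handside B [ 0.842 -0.028  0.058]
handside B [ 0.853 -0.041  0.058]
handside B [ 0.82  -0.077  0.058]
handside B [ 0.802 -0.065  0.058]
base A [ 0.668 -0.181  0.01 ]
base A [ 0.723 -0.188  0.01 ]
base A [ 0.72  -0.087  0.01 ]
base B [ 0.82  -0.108  0.01 ]
base B [ 0.885 -0.047  0.01 ]
base B [ 0.785 -0.07   0.01 ]
scene [252 254 255] [184 208 221]
side [ 58  77 112] [220 241 246]
endheel [ 0.404 -0.147  0.03 ] [ 0.415 -0.159  0.042]
endheel [ 0.526 -0.153  0.03 ] [ 0.535 -0.165  0.042]
endtoe [0.532 0.148 0.03 ] [0.54  0.132 0.042]
toe tip [0.49668003 0.11675204 0.064     ] heel tip [ 0.44611934 -0.12491003  0.064     ] side toe/heel [0.43889769 0.11026738 0.064     ] [ 0.4748965  -0.13302217  0.064     ]
```

Triangulated lid heights, the riser's 300x160, the tray's 190x130 and the cradle's 300x120 all match. The target sander is A at about (0.697,-0.141), since it has the lower y. I'll move over the cradle for a wrist view.

Request:
{"api": "jog_arm", "payload": {
  "deltas": [
    [[0.056,-0.1,0.02],[0,0,-0.043],1],
    [[0.056,-0.1,0.02],[0,0,-0.043],1],
    [[0.056,-0.1,0.02],[0,0,-0.043],1],
    [[0.056,-0.1,0.02],[0,0,-0.043],1],
    [[0.056,-0.1,0.02],[0,0,-0.043],1],
    [[0.056,-0.1,0.02],[0,0,-0.043],1],
    [[0.056,-0.1,0.02],[0,0,-0.043],1],
    [[0.056,-0.1,0.02],[0,0,-0.043],1],
    [[0.056,-0.1,0.02],[0,0,-0.043],1],
    [[0.056,-0.1,0.02],[0,0,-0.043],1],
    [[0.056,-0.1,0.02],[0,0,-0.043],1],
    [[0.056,-0.1,0.02],[0,0,-0.043],1],
    [[0.056,-0.1,0.02],[0,0,-0.043],1],
    [[0.056,-0.1,0.02],[0,0,-0.043],1],
    [[0.056,-0.1,0.02],[0,0,-0.043],1],
    [[0.056,-0.1,0.02],[0,0,-0.043],1],
    [[0.056,-0.1,0.02],[0,0,-0.043],1],
    [[0.056,-0.1,0.02],[0,0,-0.043],1],
    [[0.056,-0.1,0.02],[0,0,-0.043],1],
    [[0,0,0],[0,0,0],1]
  ]
}}

```text
time: 1.82
ee_pos: [0.4655, 0.0312, 0.3466]
tool_rot: [179.7, 0.2, 92.5]
force: [-0.5, -0.3, 0.9]
finger_gap: 1.0
grip_force: 0.0
```

Request:
{"api": "jog_arm", "payload": {
  "deltas": [
    [[0,0,0],[0,0,-0.02],1],
    [[0,0,0],[0,0,0],1],
    [[0,0,0],[0,0,0],1]
  ]
}}

```text
time: 2.07
ee_pos: [0.4618, 0.0387, 0.3451]
tool_rot: [-180.0, -0.0, 91.5]
force: [-0.6, 0.6, -0.5]
finger_gap: 1.003
grip_force: 0.0
```

```bash
cat >> h.py <<'E'
from scipy.spatial.transform import Rotation as Ro
def wsnap(f):
    o=bot.get_obs(); s=bot.snapshot('wrist'); T=np.eye(4); T[:3,:3]=Ro.from_euler('xyz',o['tool_rot'],degrees=True).as_matrix(); T[:3,3]=o['ee_pos']
    s['world_to_cam']=np.linalg.inv(T@s['hand_eye']); s['obs']=o
    cv2.imwrite(f'pics/{f}.png',s['image']); pickle.dump(s,open(f'pics/{f}.pkl','wb')); print(o['time'],o['ee_pos'].round(4),o['tool_rot'].round(2),o['force'].round(1)); return s
E
python3 -c "
from h import *
s=wsnap('w1');print(s['fx'],s['fy'],s['cx'],s['cy'],[k for k in s])"
```

```text
2.0667 [0.4618 0.0387 0.3451] [-179.96   -0.     91.52] [-0.6  0.6 -0.5]
292.6828889398684 292.6828889398684 279.4133806176954 206.12157629970423 ['image', 'fx', 'fy', 'cx', 'cy', 'hand_eye', 'world_to_cam', 'obs']
```

View pics/w1.png

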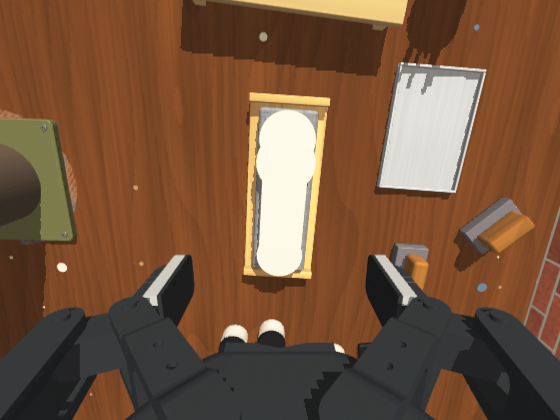

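The wrist view shows the cradle (250-328, 95-277), the sole (280,195), the tray (378-485, 63-193), and sander A partly hidden by a finger at (415,265). I'll measure the sole and tray with masks.

```bash
cat > m2.py <<'E'
from h import *
from m import comps,rect
import sys
s=pickle.load(open('pics/w1.pkl','rb')); im=s['image'].astype(int); hsv=cv2.cvtColor(s['image'],cv2.COLOR_BGR2HSV);H,S,V=[hsv[...,i] for i in range(3)]
print(im[160,286],im[130,430],im[200,320],im[104,290],im[268,255])
m=(im.min(2)>185)
for i,k,st,c in comps(m,500):
    print('white',st.tolist(),onz(s,*c,.064).round(4),rect(s,k,.064))
    if st[0]<330:
        P=np.array([onz(s,u,v,.064)[:2] for v,u in np.argwhere(k)]); q=P-P.mean(0); w,e=np.linalg.eigh(q.T@q); e=e[:,1]*np.sign(e[1,1]); n=np.array([e[1],-e[0]])
        t=q@e; print('axis',np.degrees(np.arctan2(e[1],e[0])),'span',t.min(),t.max(),'mid',P.mean(0)+e*(t.min()+t.max())/2, 'w',np.ptp(q@n))
m=(H>12)&(H<32)&(V>150)&(S>50)
for i,k,st,c in comps(m,300): print('wood',st.tolist(),[rect(s,k,z) for z in(.042,)])
m=(S<60)&(V>60)
for i,k,st,c in comps(m,1500): print('grey',st.tolist(),[rect(s,k,z) for z in(.012,)])
E
python3 m2.py
```

```text
[233 250 253] [218 222 223] [ 40  75 128] [ 62 102 135] [ 70  91 107]
white [380, 73, 105, 119, 8576] [0.6667 0.1002 0.064 ] ((668.856689453125, 100.05790710449219), (163.01406860351562, 114.3642349243164), 87.38151550292969)
white [256, 109, 60, 167, 7655] [0.4672 0.0147 0.064 ] ((469.4910583496094, -1.769378662109375), (85.3701171875, 255.76441955566406), 0.921789288520813)
axis 87.9523282746598 span -0.14159668295594044 0.1146444841248667 mid [ 0.46666779 -0.001972  ] w 0.08541002868082306
wood [232, 0, 176, 24, 2204] [((506.94140625, 250.7923583984375), (230.3345489501953, 26.61526107788086), 1.5950933694839478)]
wood [249, 92, 82, 14, 731] [((471.5355529785156, 140.93264770507812), (12.115062713623047, 116.16043090820312), 87.84976959228516)]
wood [243, 103, 38, 173, 1575] [((430.79962158203125, -4.742584228515625), (278.0065612792969, 52.865238189697266), 89.49722290039062)]
wood [276, 105, 52, 174, 1639] [((490.9931640625, -7.0771484375), (278.7889099121094, 63.89954376220703), 88.4782485961914)]
wood [489, 212, 46, 40, 837] [((835.0401000976562, -49.2249755859375), (68.54022216796875, 47.15357208251953), 46.56692886352539)]
wood [408, 255, 21, 35, 398] [((703.5416259765625, -127.77474975585938), (29.686748504638672, 70.8597412109375), 17.774959564208984)]
grey [377, 62, 109, 131, 10645] [((692.7286376953125, 101.16375732421875), (190.53408813476562, 133.4781951904297), 87.33663177490234)]
grey [253, 107, 65, 169, 9039] [((467.42706298828125, -15.301132202148438), (288.8008728027344, 95.56755065917969), 87.87679290771484)]
```

Request:
{"api": "jog_arm", "payload": {
  "deltas": [
    [[0.087,-0.067,-0.035],[0,0,0],1],
    [[0.087,-0.067,-0.035],[0,0,0],1],
    [[0.087,-0.067,-0.035],[0,0,0],1],
    [[0.087,-0.067,-0.035],[0,0,0],1],
    [[0.087,-0.067,-0.035],[0,0,0],1],
    [[0.087,-0.067,-0.035],[0,0,0],1],
    [[0.087,-0.067,-0.035],[0,0,0],1],
    [[0.087,-0.067,-0.035],[0,0,0],1],
    [[0.087,-0.067,-0.035],[0,0,0],1],
    [[0,0,0],[0,0,0],1],
    [[0,0,0],[0,0,0],1],
    [[0,0,0],[0,0,0],1],
    [[0,0,0],[0,0,0],1],
    [[0,0,0],[0,0,0],1],
    [[0,0,0],[0,0,0],1]
  ]
}}

```text
time: 3.37
ee_pos: [0.6969, -0.1413, 0.2519]
tool_rot: [179.9, -0.0, 91.5]
force: [0.8, -0.2, 0.3]
finger_gap: 0.999
grip_force: 0.0
```

```bash
cat > m3.py <<'E'
from h import *
from m import comps,rect
import sys
s=wsnap(sys.argv[1]); im=s['image'].astype(int); hsv=cv2.cvtColor(s['image'],cv2.COLOR_BGR2HSV);H,S,V=[hsv[...,i] for i in range(3)]
m=(H>6)&(H<20)&(V>140)&(S>110)
for i,k,st,c in comps(m,600): print('handle',st.tolist(),onz(s,*c,.058).round(4),rect(s,k,.058))
m=(S<60)&(V>60)&(V<245)
for i,k,st,c in comps(m,1000): print('grey',st.tolist(),rect(s,k,.02),rect(s,k,.012))
m=(im.min(2)>185)
for i,k,st,c in comps(m,500): print('white',st.tolist(),rect(s,k,.064))
E
python3 m3.py w2
```

```text
3.3667 [ 0.6969 -0.1413  0.2519] [ 1.7993e+02 -2.0000e-02  9.1520e+01] [ 0.8 -0.2  0.3]
handle [69, 0, 80, 187, 1247] [ 0.5264 -0.0831  0.058 ] ((534.6812133789062, -66.6989517211914), (204.24734497070312, 83.24686431884766), 62.43687057495117)
handle [375, 79, 60, 56, 1325] [ 0.8297 -0.0504  0.058 ] ((829.0709228515625, -50.82438278198242), (65.7210693359375, 23.956037521362305), 45.31242752075195)
handle [270, 150, 21, 60, 1068] [ 0.6955 -0.134   0.058 ] ((695.2886962890625, -136.29014587402344), (69.6513900756836, 22.562774658203125), 87.76353454589844)
grey [84, 0, 48, 172, 5477] ((490.13726806640625, -43.49760437011719), (198.3151092529297, 59.01165008544922), 80.27507019042969) ((485.7921447753906, -42.954132080078125), (202.5506591796875, 60.27198791503906), 80.27507781982422)
grey [224, 0, 116, 61, 6389] ((691.8394775390625, 32.325927734375), (61.2730827331543, 127.00902557373047), 87.64019775390625) ((691.8023071289062, 34.488834381103516), (62.581748962402344, 129.72171020507812), 87.64019775390625)
grey [439, 0, 121, 359, 20554] ((987.3711547851562, -190.49591064453125), (
[... 419 characters left out ...]
 ((694.5506591796875, -139.53799438476562), (90.15333557128906, 54.139827728271484), 87.52501678466797) ((694.5714111328125, -141.04571533203125), (92.0788345336914, 55.29613494873047), 87.52507781982422)
grey [425, 368, 44, 52, 1614] ((982.0440063476562, -493.8720703125), (63.03433609008789, 107.45673370361328), 0.20537836849689484) ((988.2048950195312, -502.9476318359375), (64.38060760498047, 109.75179290771484), 0.20535150170326233)
white [11, 0, 92, 171, 10613] ((467.50201416015625, -45.61992645263672), (168.65411376953125, 78.91162109375), 89.41443634033203)
white [225, 0, 110, 58, 5460] ((690.5130615234375, 18.288923263549805), (109.1278076171875, 50.40965270996094), 1.631738543510437)
```

View pics/w2.png

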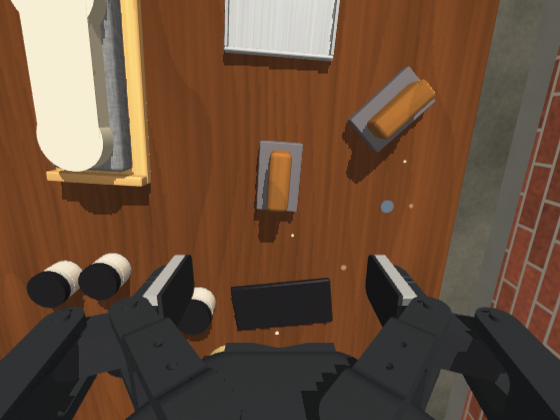

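Sander A lies at (.695,-.139), yaw 87.5°. Its base measures 90x54, as it should. The sole's heel tip and the tray edge agree with w1. I'll descend and grasp.

Request:
{"api": "jog_arm", "payload": {
  "deltas": [
    [[-0.007,0.007,-0.09],[0,0,-0.022],1],
    [[0,0,-0.09],[0,0,-0.022],1],
    [[0,0,-0.09],[0,0,0],1],
    [[0,0,-0.09],[0,0,0],1],
    [[0,0,-0.09],[0,0,0],1],
    [[0,0,-0.09],[0,0,0],1],
    [[0,0,-0.07],[0,0,0],1],
    [[0,0,-0.06],[0,0,0],1],
    [[0,0,-0.05],[0,0,0],1],
    [[0,0,-0.03],[0,0,0],1],
    [[0,0,0],[0,0,0],1],
    [[0,0,0],[0,0,0],1],
    [[0,0,0],[0,0,0],1],
    [[0,0,0],[0,0,0],1]
  ]
}}

```text
time: 4.58
ee_pos: [0.6961, -0.1406, 0.0274]
tool_rot: [179.8, 0.0, 87.5]
force: [-0.6, -0.3, 0.6]
finger_gap: 0.999
grip_force: 0.0
```

Request:
{"api": "jog_arm", "payload": {
  "deltas": [
    [[-0.003,0.004,-0.003],[0,0,0],0.6],
    [[0,0,0],[0,0,0],0.45],
    [[0,0,0],[0,0,0],0.35],
    [[0,0,0],[0,0,0],0],
    [[0,0,0],[0,0,0],0],
    [[0,0,0],[0,0,0],0],
    [[0,0,0],[0,0,0],0],
    [[0,0,0],[0,0,0],0],
    [[0,0,0],[0,0,0],0],
    [[0,0,0],[0,0,0],0]
  ]
}}

```text
time: 5.42
ee_pos: [0.6945, -0.1392, 0.0253]
tool_rot: [179.9, 0.0, 87.5]
force: [0.4, -0.1, 4.1]
finger_gap: 0.297
grip_force: 60.2
```

Request:
{"api": "jog_arm", "payload": {
  "deltas": [
    [[0,0,0.03],[0,0,0],0],
    [[0,0,0.05],[0,0,0],0],
    [[0,0,0.08],[0,0,0],0],
    [[0,0,0.08],[0,0,0],0],
    [[0,0,0.08],[0,0,0],0],
    [[0,0,0.06],[0,0,0],0],
    [[-0.06,0.015,0],[0,0,0.005],0],
    [[-0.08,0.02,0],[0,0,0],0],
    [[-0.08,0.02,0],[0,0,0],0],
    [[-0.08,0.02,0],[0,0,0],0],
    [[-0.08,0.02,0],[0,0,0],0],
    [[-0.08,0.02,0],[0,0,0],0],
    [[-0.08,0.02,0],[0,0,0],0],
    [[-0.08,0.02,0],[0,0,0],0],
    [[-0.08,0.02,0],[0,0,0],0],
    [[-0.063,0.012,0],[0,0,0],0],
    [[0,0,0],[0,0,0],0],
    [[0,0,0],[0,0,0],0],
    [[0,0,0],[0,0,0],0]
  ]
}}

```text
time: 7.0
ee_pos: [0.4666, -0.0833, 0.1397]
tool_rot: [179.8, 0.0, 87.9]
force: [0.4, 0.2, -1.5]
finger_gap: 0.293
grip_force: 59.7
```

```bash
cat > look.py <<'E'
from h import *
import sys
k=sys.argv[1]; A=snap('scene','S'+k); B=snap('side','D'+k); W=wsnap('W'+k)
a=A['image'][140:340,120:380]; b=B['image'][130:330,150:410]
f=lambda i:cv2.resize(i,(400,300),interpolation=cv2.INTER_AREA if i.shape[0]>300 else cv2.INTER_CUBIC)
cv2.imwrite(f'pics/V{k}.png',np.vstack([np.hstack([f(a),f(b)]),np.hstack([f(W['image']),np.zeros((300,400,3),np.uint8)])]))
E
python3 look.py 1
python3 - <<'E'
from h import *
from m import comps,rect
for n in('W1',):
    s=pickle.load(open(f'pics/{n}.pkl','rb')); m=s['image'].min(2)>185
    for i,k,st,c in comps(m,500): print(st.tolist(),rect(s,k,.064))
E
```

```text
7.1 [ 0.4667 -0.0833  0.1393] [1.7986e+02 2.0000e-02 8.7940e+01] [ 0.1  0.2 -0.8]
[212, 0, 131, 171, 17719] ((467.1143493652344, 8.201190948486328), (109.95643615722656, 85.17205810546875), 88.07158660888672)
[463, 0, 97, 88, 689] ((630.805419921875, 31.392417907714844), (51.95180892944336, 66.9478530883789), 86.68917083740234)
```

View pics/V1.png

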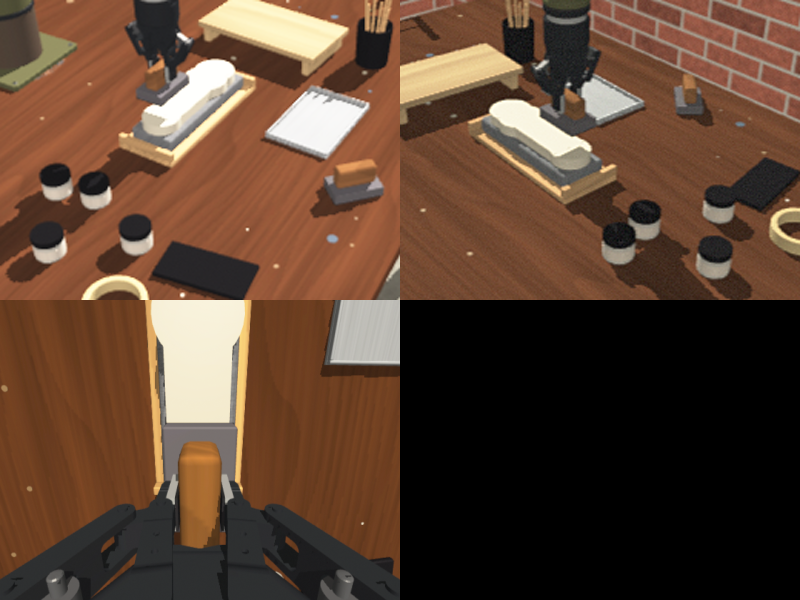

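The sander is held flat over the heel and lined up with the sole (all three views). Now I'll press down at the heel.

Request:
{"api": "jog_arm", "payload": {
  "deltas": [
    [[-0.006,0,-0.03],[0,0,0],0],
    [[0,0,-0.03],[0,0,0],0],
    [[0,0,-0.03],[0,0,0],0],
    [[0,0,-0.02],[0,0,0],0],
    [[0,0,-0.02],[0,0,0],0],
    [[0,0,-0.01],[0,0,0],0],
    [[0,0,-0.01],[0,0,0],0],
    [[0,0,-0.01],[0,0,0],0],
    [[0,0,-0.01],[0,0,0],0],
    [[0,0,-0.01],[0,0,0],0],
    [[0,0,0],[0,0,0],0],
    [[0,0,0],[0,0,0],0],
    [[0,0,0],[0,0,0],0]
  ]
}}

```text
time: 8.23
ee_pos: [0.4635, -0.0831, 0.0852]
tool_rot: [180.0, 0.0, 87.9]
force: [-0.4, 0.6, 2.3]
finger_gap: 0.296
grip_force: 60.3
```

Request:
{"api": "jog_arm", "payload": {
  "deltas": [
    [[0,0,-0.007],[0,0,0],0],
    [[0,0,-0.007],[0,0,0],0],
    [[0,0,-0.007],[0,0,0],0],
    [[0,0,0],[0,0,0],0],
    [[0,0,0],[0,0,0],0],
    [[0,0,0],[0,0,0],0],
    [[0,0,0],[0,0,0],0]
  ]
}}

```text
time: 8.82
ee_pos: [0.4635, -0.0831, 0.0789]
tool_rot: [180.0, 0.0, 87.9]
force: [-1.0, -0.1, 7.7]
finger_gap: 0.297
grip_force: 60.9
```

Request:
{"api": "jog_arm", "payload": {
  "deltas": [
    [[0.0003,0.005,0],[0,0,0],0],
    [[0.0003,0.01,0],[0,0,0],0],
    [[0.0003,0.01,0],[0,0,0],0],
    [[0.0003,0.01,0],[0,0,0],0],
    [[0.0003,0.01,0],[0,0,0],0],
    [[0.0003,0.01,0],[0,0,0],0],
    [[0.0003,0.01,0],[0,0,0],0],
    [[0.0003,0.01,0],[0,0,0],0],
    [[0.0003,0.01,0],[0,0,0],0],
    [[0.0003,0.01,0],[0,0,0],0]
  ]
}}

```text
time: 9.65
ee_pos: [0.4654, -0.0567, 0.0792]
tool_rot: [179.8, 0.2, 87.8]
force: [-0.4, -5.7, 7.7]
finger_gap: 0.298
grip_force: 60.9
```

Request:
{"api": "jog_arm", "payload": {
  "deltas": [
    [[0.0003,0.01,0],[0,0,0],0],
    [[0.0003,0.01,0],[0,0,0],0],
    [[0.0003,0.01,0],[0,0,0],0],
    [[0.0003,0.01,0],[0,0,0],0],
    [[0.0003,0.01,0],[0,0,0],0],
    [[0.0003,0.01,0],[0,0,0],0],
    [[0.0003,0.01,0],[0,0,0],0],
    [[0.0003,0.01,0],[0,0,0],0],
    [[0.0003,0.01,0],[0,0,0],0],
    [[0.0003,0.01,0],[0,0,0],0],
    [[0.0003,0.01,0],[0,0,0],0],
    [[0.0003,0.01,0],[0,0,0],0],
    [[0.0003,0.01,0],[0,0,0],0],
    [[0.0003,0.01,0],[0,0,0],0],
    [[0.0003,0.01,0],[0,0,0],0],
    [[0.0003,0.01,0],[0,0,0],0],
    [[0.0003,0.01,0],[0,0,0],0],
    [[0.0003,0.01,0],[0,0,0],0],
    [[0.0003,0.01,0],[0,0,0],0],
    [[0.0003,0.01,0],[0,0,0],0]
  ]
}}

```text
time: 11.32
ee_pos: [0.4671, 0.0034, 0.0791]
tool_rot: [179.8, 0.1, 87.8]
force: [0.8, -4.5, 7.3]
finger_gap: 0.297
grip_force: 60.9
```

Request:
{"api": "jog_arm", "payload": {
  "deltas": [
    [[0.0003,0.01,0],[0,0,0],0],
    [[0.0003,0.01,0],[0,0,0],0],
    [[0.0003,0.01,0],[0,0,0],0],
    [[0.0003,0.01,0],[0,0,0],0],
    [[0.0003,0.01,0],[0,0,0],0],
    [[0.0003,0.01,0],[0,0,0],0],
    [[0.0003,0.01,0],[0,0,0],0],
    [[0.0003,0.01,0],[0,0,0],0],
    [[0.0003,0.01,0],[0,0,0],0],
    [[0.0003,0.01,0],[0,0,0],0],
    [[0.0003,0.01,0],[0,0,0],0],
    [[0.0003,0.01,0],[0,0,0],0],
    [[0.0003,0.01,0],[0,0,0],0],
    [[0.0003,0.01,0],[0,0,0],0],
    [[0.0003,0.01,0],[0,0,0],0],
    [[0.0003,0.01,0],[0,0,0],0],
    [[0.0003,0.01,0],[0,0,0],0],
    [[0.0003,0.01,0],[0,0,0],0],
    [[0.0003,0.01,0],[0,0,0],0],
    [[0.0003,0.01,0],[0,0,0],0]
  ]
}}

```text
time: 12.98
ee_pos: [0.4687, 0.0635, 0.079]
tool_rot: [179.9, 0.1, 87.8]
force: [0.4, -3.6, 7.0]
finger_gap: 0.298
grip_force: 60.9
```

Request:
{"api": "jog_arm", "payload": {
  "deltas": [
    [[0.0003,0.01,0],[0,0,0],0],
    [[0.0003,0.01,0],[0,0,0],0],
    [[0.0003,0.01,0],[0,0,0],0],
    [[0.0003,0.009,0],[0,0,0],0],
    [[0,0.005,0],[0,0,0],0],
    [[0,0,0],[0,0,0],0],
    [[-0.0003,-0.005,0],[0,0,0],0],
    [[-0.0003,-0.01,0],[0,0,0],0],
    [[-0.0003,-0.01,0],[0,0,0],0],
    [[-0.0003,-0.01,0],[0,0,0],0],
    [[-0.0003,-0.01,0],[0,0,0],0],
    [[-0.0003,-0.01,0],[0,0,0],0],
    [[-0.0003,-0.01,0],[0,0,0],0],
    [[-0.0003,-0.01,0],[0,0,0],0],
    [[-0.0003,-0.01,0],[0,0,0],0],
    [[-0.0003,-0.01,0],[0,0,0],0],
    [[-0.0003,-0.01,0],[0,0,0],0],
    [[-0.0003,-0.01,0],[0,0,0],0],
    [[-0.0003,-0.01,0],[0,0,0],0],
    [[-0.0003,-0.01,0],[0,0,0],0]
  ]
}}

```text
time: 14.65
ee_pos: [0.4682, 0.0402, 0.0791]
tool_rot: [179.9, -0.2, 88.1]
force: [1.1, 4.4, 7.3]
finger_gap: 0.302
grip_force: 61.0
```

Request:
{"api": "jog_arm", "payload": {
  "deltas": [
    [[-0.0003,-0.01,0],[0,0,0],0],
    [[-0.0003,-0.01,0],[0,0,0],0],
    [[-0.0003,-0.01,0],[0,0,0],0],
    [[-0.0003,-0.01,0],[0,0,0],0],
    [[-0.0003,-0.01,0],[0,0,0],0],
    [[-0.0003,-0.01,0],[0,0,0],0],
    [[-0.0003,-0.01,0],[0,0,0],0],
    [[-0.0003,-0.01,0],[0,0,0],0],
    [[-0.0003,-0.01,0],[0,0,0],0],
    [[-0.0003,-0.01,0],[0,0,0],0],
    [[-0.0003,-0.01,0],[0,0,0],0],
    [[-0.0003,-0.01,0],[0,0,0],0],
    [[-0.0003,-0.01,0],[0,0,0],0],
    [[-0.0003,-0.01,0],[0,0,0],0],
    [[-0.0003,-0.01,0],[0,0,0],0],
    [[-0.0003,-0.01,0],[0,0,0],0],
    [[-0.0003,-0.01,0],[0,0,0],0],
    [[-0.0003,-0.01,0],[0,0,0],0],
    [[-0.0003,-0.01,0],[0,0,0],0],
    [[-0.0003,-0.01,0],[0,0,0],0]
  ]
}}

```text
time: 16.32
ee_pos: [0.4663, -0.02, 0.079]
tool_rot: [179.9, -0.1, 88.1]
force: [0.3, 5.4, 7.6]
finger_gap: 0.296
grip_force: 61.0
```

Request:
{"api": "jog_arm", "payload": {
  "deltas": [
    [[-0.0003,-0.01,0],[0,0,0],0],
    [[-0.0003,-0.01,0],[0,0,0],0],
    [[-0.0003,-0.01,0],[0,0,0],0],
    [[-0.0003,-0.01,0],[0,0,0],0],
    [[-0.0003,-0.01,0],[0,0,0],0],
    [[-0.0003,-0.01,0],[0,0,0],0],
    [[-0.0003,-0.01,0],[0,0,0],0],
    [[-0.0003,-0.01,0],[0,0,0],0],
    [[-0.0003,-0.01,0],[0,0,0],0],
    [[-0.0003,-0.01,0],[0,0,0],0],
    [[-0.0003,-0.01,0],[0,0,0],0],
    [[-0.0003,-0.01,0],[0,0,0],0],
    [[-0.0003,-0.01,0],[0,0,0],0],
    [[-0.0003,-0.01,0],[0,0,0],0],
    [[-0.0003,-0.01,0],[0,0,0],0],
    [[-0.0003,-0.01,0],[0,0,0],0],
    [[-0.0003,-0.01,0],[0,0,0],0],
    [[-0.0003,-0.01,0],[0,0,0],0],
    [[-0.0003,-0.01,0],[0,0,0],0],
    [[-0.0003,-0.005,0],[0,0,0],0]
  ]
}}

```text
time: 17.98
ee_pos: [0.4641, -0.0786, 0.079]
tool_rot: [179.9, -0.1, 88.1]
force: [0.5, 5.9, 6.8]
finger_gap: 0.297
grip_force: 60.9
```

Request:
{"api": "jog_arm", "payload": {
  "deltas": [
    [[0,-0.004,0],[0,0,0],0],
    [[0,0,0],[0,0,0],0],
    [[0,0,0],[0,0,0],0],
    [[0,0,0],[0,0,0],0],
    [[0,0,0.02],[0,0,0],0],
    [[0,0,0.03],[0,0,0],0],
    [[0,0,0.05],[0,0,0],0],
    [[0,0,0.06],[0,0,0],0],
    [[0,0,0.06],[0,0,0],0],
    [[0,0,0],[0,0,0],0],
    [[0,0,0],[0,0,0],0]
  ]
}}

```text
time: 18.9
ee_pos: [0.4636, -0.082, 0.1453]
tool_rot: [179.9, 0.0, 87.9]
force: [-0.6, 0.8, -2.0]
finger_gap: 0.292
grip_force: 59.8
```

Request:
{"api": "jog_arm", "payload": {
  "deltas": [
    [[0.085,0.066,0],[0,0,0],0],
    [[0.085,0.066,0],[0,0,0],0],
    [[0.085,0.066,0],[0,0,0],0],
    [[0.085,0.066,0],[0,0,0],0],
    [[0.085,0.066,0],[0,0,0],0],
    [[0.085,0.066,0],[0,0,0],0],
    [[0.085,0.066,0],[0,0,0],0],
    [[0.085,0.066,0],[0,0,0],0],
    [[0.085,0.066,0],[0,0,-0.005],0],
    [[0,0,-0.07],[0,0,0],0],
    [[0,0,-0.08],[0,0,0],0],
    [[0,0,-0.08],[0,0,0],0],
    [[0,0,-0.06],[0,0,0],0],
    [[0,0,-0.04],[0,0,0],0],
    [[0,0,-0.02],[0,0,0],0],
    [[0,0,-0.02],[0,0,0],0],
    [[0,0,-0.005],[0,0,0],0],
    [[0,0,0],[0,0,0],0],
    [[0,0,0],[0,0,0],0]
  ]
}}

```text
time: 20.48
ee_pos: [0.6936, 0.0967, 0.0331]
tool_rot: [179.9, -0.0, 87.5]
force: [0.1, -0.0, -0.6]
finger_gap: 0.294
grip_force: 59.9
```

Request:
{"api": "jog_arm", "payload": {
  "deltas": [
    [[0,0,-0.004],[0,0,0],0],
    [[0,0,-0.004],[0,0,0],0],
    [[0,0,-0.004],[0,0,0],0],
    [[0,0,0],[0,0,0],0],
    [[0,0,0],[0,0,0],0]
  ]
}}

```text
time: 20.9
ee_pos: [0.6933, 0.0968, 0.0293]
tool_rot: [179.9, -0.0, 87.5]
force: [-0.4, 0.4, 2.8]
finger_gap: 0.298
grip_force: 60.3
```

Request:
{"api": "jog_arm", "payload": {
  "deltas": [
    [[0,0,0],[0,0,0],0.4],
    [[0,0,0],[0,0,0],0.6],
    [[0,0,0],[0,0,0],0.9],
    [[0,0,0],[0,0,0],1],
    [[0,0,0],[0,0,0],1],
    [[0,0,0.04],[0,0,0],1],
    [[0,0,0.08],[0,0,0],1],
    [[0,0,0.09],[0,0,0],1],
    [[0,0,0.1],[0,0,0],1],
    [[0,0,0.1],[0,0,0],1],
    [[0,0,0.1],[0,0,0],1],
    [[0,0,0.1],[0,0,0],1],
    [[0,0,0.1],[0,0,0],1]
  ]
}}

```text
time: 21.98
ee_pos: [0.6926, 0.0965, 0.2441]
tool_rot: [180.0, -0.0, 87.5]
force: [0.2, -0.1, 0.2]
finger_gap: 1.0
grip_force: 0.0
```

Request:
{"api": "jog_arm", "payload": {
  "deltas": [
    [[-0.06,-0.1,0.02],[0,0,0],1],
    [[-0.06,-0.1,0.02],[0,0,0],1],
    [[-0.06,-0.1,0.02],[0,0,0],1],
    [[-0.06,-0.1,0.02],[0,0,0],1],
    [[-0.06,-0.1,0.02],[0,0,0],1],
    [[-0.06,-0.1,0],[0,0,0],1],
    [[-0.06,-0.1,0],[0,0,0],1],
    [[-0.06,-0.1,0],[0,0,0],1],
    [[-0.06,-0.1,0],[0,0,0],1],
    [[-0.06,-0.1,0],[0,0,0],1],
    [[-0.06,-0.1,0],[0,0,0],1],
    [[-0.06,-0.1,0],[0,0,0],1],
    [[-0.06,-0.1,0],[0,0,0],1],
    [[-0.01,-0.06,0],[0,0,0],1],
    [[0,0,0],[0,0,0],1],
    [[0,0,0],[0,0,0],1],
    [[0,0,0],[0,0,0],1],
    [[0,0,0],[0,0,0],1],
    [[0,0,0],[0,0,0],1]
  ]
}}

```text
time: 23.57
ee_pos: [0.4566, -0.3098, 0.2716]
tool_rot: [180.0, -0.0, 87.6]
force: [0.8, -0.4, 0.9]
finger_gap: 1.002
grip_force: 0.0
```

```bash
python3 look.py 2
cat > jars.py <<'E'
from h import *
from m import comps
import sys
s=wsnap(sys.argv[1]) if len(sys.argv)<3 else pickle.load(open(f'pics/{sys.argv[1]}.pkl','rb')); V=s['image'].max(2)
for i,k,st,c in comps(V<60,150):
    if st[4]<6000: print('dark',st.tolist(),c.round(1),onz(s,*c,.038).round(4))
w=cv2.morphologyEx(((s['image'].min(2)>150)).astype(np.uint8),cv2.MORPH_OPEN,np.ones((3,3)))
for i,k,st,c in comps(w,100): print('white',st.tolist(),c.round(1),onz(s,*c,.02).round(4))
E
python3 jars.py W2 x
```

```text
23.6667 [ 0.4564 -0.3103  0.2715] [ 1.7999e+02 -3.0000e-02  8.7600e+01] [-0.5 -0.2 -0.3]
dark [258, 146, 39, 35, 1032] [276.7 162.9] [ 0.4522 -0.2903  0.038 ]
dark [202, 154, 40, 40, 1204] [221.8 173.8] [ 0.3805 -0.3016  0.038 ]
dark [401, 155, 109, 65, 5107] [455.3 187.3] [ 0.6854 -0.3317  0.038 ]
dark [353, 178, 40, 38, 1166] [372.1 196.9] [ 0.5769 -0.3404  0.038 ]
dark [272, 238, 36, 35, 990] [289.9 255.3] [ 0.4653 -0.4211  0.038 ]
dark [160, 256, 34, 71, 1317] [178.2 292.5] [ 0.2997 -0.4743  0.038 ]
dark [366, 256, 41, 70, 1407] [381.4 293.3] [ 0.5977 -0.4875  0.038 ]
dark [0, 315, 96, 105, 4130] [ 54.2 383.8] [ 0.0743 -0.6354  0.038 ]
dark [456, 314, 104, 106, 4909] [499.  379.7] [ 0.7974 -0.6555  0.038 ]
dark [156, 367, 59, 33, 151] [183.4 383. ] [ 0.2851 -0.642   0.038 ]
dark [305, 371, 38, 49, 633] [319.5 393.9] [ 0.5066 -0.6736  0.038 ]
white [229, 0, 16, 43, 387] [234.6  23.6] [ 0.4091 -0.1259  0.02  ]
white [253, 0, 52, 14, 532] [278.4   5.3] [ 0.4619 -0.1092  0.02  ]
white [301, 0, 29, 43, 826] [317.7  21.3] [ 0.5076 -0.1275  0.02  ]
white [349, 174, 26, 16, 164] [359.3 179.8] [ 0.5639 -0.3204  0.02  ]
white [274, 229, 30, 15, 225] [288.4 235.1] [ 0.4645 -0.3977  0.02  ]
white [375, 241, 57, 64, 1283] [402.6 266.3] [ 0.6332 -0.4544  0.02  ]
white [144, 255, 40, 51, 604] [162.  279.4] [ 0.2708 -0.4621  0.02  ]
white [90, 414, 39, 6, 215] [108.9 416.5] [ 0.1342 -0.7314  0.02  ]
```

View pics/V2.png

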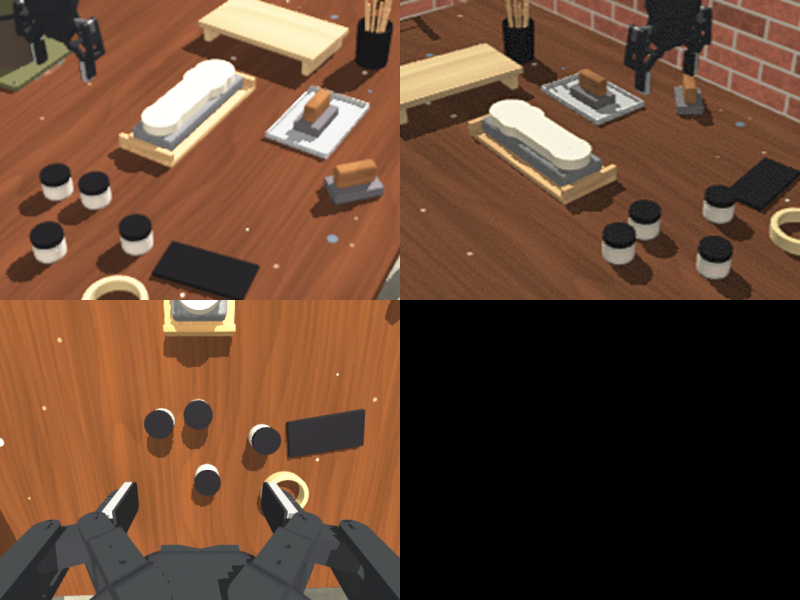

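The sander lies flat in the tray, and four upright jars remain at about (.382,-.301), (.454,-.289), (.467,-.421), (.5775,-.339). I'll take the jars with yaw 30, starting with the one beside the phone.

Request:
{"api": "jog_arm", "payload": {
  "deltas": [
    [[0.04,-0.01,-0.05],[0,0,-0.064],1],
    [[0.04,-0.01,-0.05],[0,0,-0.064],1],
    [[0.04,-0.01,-0.05],[0,0,-0.064],1],
    [[0.04,-0.01,-0.05],[0,0,-0.064],1],
    [[0.04,-0.01,-0.05],[0,0,-0.064],1],
    [[0.04,-0.01,-0.05],[0,0,-0.064],1],
    [[0.04,-0.01,-0.05],[0,0,-0.064],1],
    [[0.04,-0.01,-0.05],[0,0,-0.064],1],
    [[0.04,-0.01,-0.05],[0,0,-0.064],1],
    [[0.04,-0.01,-0.05],[0,0,-0.064],1],
    [[0,0,0],[0,0,0],1],
    [[0,0,0],[0,0,0],1],
    [[0,0,0],[0,0,0],1],
    [[0,0,0],[0,0,0],1],
    [[0,0,0],[0,0,0],1]
  ]
}}

```text
time: 24.97
ee_pos: [0.5756, -0.3418, 0.1228]
tool_rot: [179.9, -0.0, 29.9]
force: [0.4, -1.2, 0.1]
finger_gap: 0.999
grip_force: 0.0
```

```bash
cat > j.py <<'E'
from h import *
from m import comps
import sys
s=wsnap(sys.argv[1]); V=s['image'].max(2); p=s['obs']['ee_pos']
print('qpos',s['obs']['qpos'].round(0))
for i,k,st,c in comps(V<70,300):
    z=.038 if p[2]>.16 else .042
    P=onz(s,*c,z); (u,v),r=cv2.minEnclosingCircle(np.argwhere(k)[:,::-1].astype(np.float32)); Q=onz(s,u,v,.044)
    R=np.linalg.norm(onz(s,u+r,v,.044)-Q)
    if R<.04: print('lid',P.round(4),'circ',Q.round(4),R.round(4),'delta units',((Q-p)[:2]/.3).round(3))
E
python3 j.py J3
```

```text
24.9667 [ 0.5756 -0.3418  0.1228] [ 1.7993e+02 -4.0000e-02  2.9890e+01] [ 0.4 -1.2  0.1]
qpos [ 13.  53.  27.  88. -30.  46.  -8.]
lid [ 0.5781 -0.3402  0.042 ] circ [ 0.5784 -0.3401  0.044 ] 0.0255 delta units [0.009 0.006]
```

View pics/J3.png

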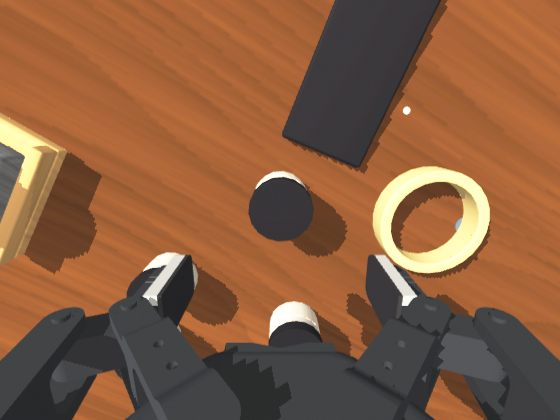

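The lid is centred at (281,208), which gives (.578,-.340) with radius 25.5 mm as expected. The phone and tape are clear of the fingers.

Request:
{"api": "jog_arm", "payload": {
  "deltas": [
    [[0.009,0.006,-0.07],[0,0,0],1],
    [[0,0,-0.08],[0,0,0],1],
    [[0,0,-0.08],[0,0,0],1],
    [[0,0,-0.06],[0,0,0],1],
    [[0,0,-0.05],[0,0,0],1],
    [[0,0,-0.02],[0,0,0],1],
    [[0,0,0],[0,0,0],1],
    [[0,0,0],[0,0,0],1],
    [[0,0,0],[0,0,0],1],
    [[0,0,0],[0,0,0],0.7],
    [[0,0,0],[0,0,0],0.5],
    [[0,0,0],[0,0,0],0.4],
    [[0,0,0],[0,0,0],0.3],
    [[0,0,0],[0,0,0],0.3],
    [[0,0,0],[0,0,0],0.3],
    [[0,0,0],[0,0,0],0.3]
  ]
}}

```text
time: 26.35
ee_pos: [0.5792, -0.34, 0.0147]
tool_rot: [179.9, -0.1, 29.9]
force: [0.5, 1.1, 5.9]
finger_gap: 0.589
grip_force: 61.5
```

Request:
{"api": "jog_arm", "payload": {
  "deltas": [
    [[0,0,0.02],[0,0,0],0.3],
    [[0,0,0.06],[0,0,0],0.3],
    [[0,0,0.09],[0,0,0],0.3],
    [[0,0,0.09],[0,0,0],0.3],
    [[0,0,0.09],[0,0,0],0.3],
    [[0,0,0.09],[0,0,0],0.3],
    [[0,0,0.08],[0,0,0],0.3],
    [[0,0,0.05],[0,0,0],0.3],
    [[0,0.05,0],[0,0,0],0.3],
    [[0,0.1,0],[0,0,0],0.3],
    [[0,0.1,0],[0,0,0],0.3],
    [[0,0.1,0],[0,0,0],0.3],
    [[0,0.1,0],[0,0,0],0.3],
    [[0,0.1,0],[0,0,0],0.3],
    [[0,0.1,0],[0,0,0],0.3],
    [[0,0.1,0],[0,0,0],0.3],
    [[0,0.1,0],[0,0,0],0.3],
    [[0,0.1,0],[0,0,0],0.3],
    [[0,0.1,0],[0,0,0],0.3],
    [[0,0.1,0],[0,0,0],0.3]
  ]
}}

```text
time: 28.02
ee_pos: [0.5781, 0.007, 0.1848]
tool_rot: [-180.0, 0.0, 29.9]
force: [1.0, 0.8, -0.8]
finger_gap: 0.587
grip_force: 62.3
```

Request:
{"api": "jog_arm", "payload": {
  "deltas": [
    [[0,0.1,0],[0,0,0],0.3],
    [[0,0.1,0],[0,0,0],0.3],
    [[0,0.1,0],[0,0,0],0.3],
    [[0,0.1,0],[0,0,0],0.3],
    [[0,0.1,0],[0,0,0],0.3],
    [[0,0.1,0],[0,0,0],0.3],
    [[0,0.1,0],[0,0,0],0.3],
    [[0.01,0.1,0],[0,0,0],0.3],
    [[0.01,0.1,0],[0,0,0],0.3],
    [[0,0.08,0],[0,0,0],0.3],
    [[0,0.05,0],[0,0,0],0.3],
    [[0,0,-0.06],[0,0,0],0.3],
    [[0,0,-0.09],[0,0,0],0.3],
    [[0,0,-0.08],[0,0,0],0.3],
    [[0,0,-0.05],[0,0,0],0.3],
    [[0,0,-0.04],[0,0,0],0.3],
    [[0,0,0],[0,0,0],0.3],
    [[0,0,0],[0,0,0],0.3],
    [[0,0,0],[0,0,0],0.3]
  ]
}}

```text
time: 29.6
ee_pos: [0.5856, 0.3143, 0.0898]
tool_rot: [180.0, -0.1, 29.9]
force: [0.4, 0.1, -0.5]
finger_gap: 0.584
grip_force: 62.3
```

Request:
{"api": "jog_arm", "payload": {
  "deltas": [
    [[0,0,-0.03],[0,0,0],0.3],
    [[0,0,-0.03],[0,0,0],0.3],
    [[0,0,-0.012],[0,0,0],0.3],
    [[0,0,-0.006],[0,0,0],0.3],
    [[0,0,-0.004],[0,0,0],0.3],
    [[0,0,0],[0,0,0],0.3],
    [[0,0,0],[0,0,0],0.3]
  ]
}}

```text
time: 30.18
ee_pos: [0.5837, 0.3144, 0.0648]
tool_rot: [-179.9, 0.1, 29.9]
force: [-4.1, -1.1, 8.2]
finger_gap: 0.588
grip_force: 62.9
```

Request:
{"api": "jog_arm", "payload": {
  "deltas": [
    [[0,0,0],[0,0,0],0.7],
    [[0,0,0],[0,0,0],0.9],
    [[0,0,0],[0,0,0],1],
    [[0,0,0],[0,0,0],1],
    [[0,0,0.03],[0,0,0],1],
    [[0,0,0.08],[0,0,0],1],
    [[0,0,0.1],[0,0,0],1],
    [[0,0,0.1],[0,0,0],1],
    [[0,0,0.1],[0,0,0],1],
    [[0,0,0.1],[0,0,0],1],
    [[0,0,0.05],[0,0,0],1],
    [[0,-0.1,0],[0,0,0],1],
    [[0,-0.12,0],[0,0,0],1],
    [[0,-0.12,0],[0,0,0],1],
    [[-0.02,-0.12,0],[0,0,0],1],
    [[-0.02,-0.12,0],[0,0,0],1],
    [[-0.03,-0.12,0],[0,0,0],1],
    [[-0.03,-0.12,0],[0,0,0],1],
    [[-0.03,-0.12,0],[0,0,0],1],
    [[-0.03,-0.12,0],[0,0,0],1]
  ]
}}

```text
time: 31.85
ee_pos: [0.536, -0.0053, 0.2327]
tool_rot: [180.0, -0.0, 29.9]
force: [0.2, 0.1, -0.3]
finger_gap: 0.998
grip_force: 0.0
```

Request:
{"api": "jog_arm", "payload": {
  "deltas": [
    [[-0.03,-0.12,0],[0,0,0],1],
    [[-0.03,-0.12,0],[0,0,0],1],
    [[-0.03,-0.12,0],[0,0,0],1],
    [[-0.03,-0.12,0],[0,0,0],1],
    [[-0.03,-0.12,0],[0,0,0],1],
    [[-0.03,-0.12,0],[0,0,0],1],
    [[-0.03,-0.12,0],[0,0,0],1],
    [[-0.02,-0.12,0],[0,0,0],1],
    [[0,-0.12,0],[0,0,0],1],
    [[0,-0.12,0],[0,0,0],1],
    [[0,-0.12,0],[0,0,0],1],
    [[0,-0.05,-0.1],[0,0,0],1],
    [[0,0,-0.1],[0,0,0],1],
    [[0,0,-0.1],[0,0,0],1],
    [[0,0,-0.07],[0,0,0],1],
    [[0,0,0],[0,0,0],1],
    [[0,0,0],[0,0,0],1],
    [[0,0,0],[0,0,0],1],
    [[0,0,0],[0,0,0],1]
  ]
}}

```text
time: 33.43
ee_pos: [0.4684, -0.4158, 0.1231]
tool_rot: [179.8, -0.0, 29.9]
force: [-0.2, -0.6, 0.5]
finger_gap: 1.0
grip_force: 0.0
```

```bash
python3 j.py J2
```

```text
33.4333 [ 0.4684 -0.4158  0.1231] [ 1.7978e+02 -5.0000e-02  2.9890e+01] [-0.2 -0.6  0.5]
qpos [ 24.  50.  26.  96. -31.  41.   5.]
lid [ 0.4252 -0.2595  0.042 ] circ [ 0.4262 -0.2604  0.044 ] 0.0297 delta units [-0.141  0.518]
lid [ 0.4667 -0.4202  0.042 ] circ [ 0.4669 -0.4201  0.044 ] 0.0256 delta units [-0.005 -0.015]
lid [ 0.3834 -0.302   0.042 ] circ [ 0.3844 -0.3026  0.044 ] 0.0281 delta units [-0.28   0.377]
```

Request:
{"api": "jog_arm", "payload": {
  "deltas": [
    [[-0.005,-0.014,-0.07],[0,0,0],1],
    [[0,0,-0.08],[0,0,0],1],
    [[0,0,-0.08],[0,0,0],1],
    [[0,0,-0.06],[0,0,0],1],
    [[0,0,-0.05],[0,0,0],1],
    [[0,0,-0.02],[0,0,0],1],
    [[0,0,0],[0,0,0],1],
    [[0,0,0],[0,0,0],1],
    [[0,0,0],[0,0,0],1],
    [[0,0,0],[0,0,0],0.7],
    [[0,0,0],[0,0,0],0.5],
    [[0,0,0],[0,0,0],0.4],
    [[0,0,0],[0,0,0],0.3],
    [[0,0,0],[0,0,0],0.3],
    [[0,0,0],[0,0,0],0.3],
    [[0,0,0],[0,0,0],0.3]
  ]
}}

```text
time: 34.82
ee_pos: [0.4665, -0.4192, 0.0141]
tool_rot: [179.9, -0.0, 29.9]
force: [-0.5, 0.5, 4.6]
finger_gap: 0.59
grip_force: 61.2
```

Request:
{"api": "jog_arm", "payload": {
  "deltas": [
    [[0,0,0.02],[0,0,0],0.3],
    [[0,0,0.06],[0,0,0],0.3],
    [[0,0,0.09],[0,0,0],0.3],
    [[0,0,0.09],[0,0,0],0.3],
    [[0,0,0.09],[0,0,0],0.3],
    [[0,0,0.09],[0,0,0],0.3],
    [[0,0,0.08],[0,0,0],0.3],
    [[0,0,0.05],[0,0,0],0.3],
    [[0.01,0.06,0],[0,0,0],0.3],
    [[0.01,0.12,0],[0,0,0],0.3],
    [[0.01,0.12,0],[0,0,0],0.3],
    [[0.01,0.12,0],[0,0,0],0.3],
    [[0.01,0.12,0],[0,0,0],0.3],
    [[0.01,0.12,0],[0,0,0],0.3],
    [[0.01,0.12,0],[0,0,0],0.3],
    [[0.01,0.12,0],[0,0,0],0.3],
    [[0.01,0.12,0],[0,0,0],0.3],
    [[0.01,0.12,0],[0,0,0],0.3],
    [[0.01,0.12,0],[0,0,0],0.3],
    [[0.01,0.12,0],[0,0,0],0.3]
  ]
}}

```text
time: 36.48
ee_pos: [0.5018, -0.0029, 0.1843]
tool_rot: [-180.0, -0.0, 29.9]
force: [1.2, 0.2, -1.6]
finger_gap: 0.59
grip_force: 62.4
```

Request:
{"api": "jog_arm", "payload": {
  "deltas": [
    [[0.01,0.12,0],[0,0,0],0.3],
    [[0.01,0.12,0],[0,0,0],0.3],
    [[0.01,0.12,0],[0,0,0],0.3],
    [[0,0.12,0],[0,0,0],0.3],
    [[0,0.12,0],[0,0,0],0.3],
    [[0,0.12,0],[0,0,0],0.3],
    [[0,0.12,0],[0,0,0],0.3],
    [[0,0.12,0],[0,0,0],0.3],
    [[0,0.08,0],[0,0,0],0.3],
    [[0,0.04,0],[0,0,0],0.3],
    [[0,0,-0.06],[0,0,0],0.3],
    [[0,0,-0.09],[0,0,0],0.3],
    [[0,0,-0.08],[0,0,0],0.3],
    [[0,0,-0.05],[0,0,0],0.3],
    [[0,0,-0.04],[0,0,0],0.3],
    [[0,0,0],[0,0,0],0.3],
    [[0,0,0],[0,0,0],0.3],
    [[0,0,0],[0,0,0],0.3]
  ]
}}

```text
time: 37.98
ee_pos: [0.5121, 0.319, 0.0891]
tool_rot: [180.0, -0.1, 29.9]
force: [-1.4, -0.4, -1.1]
finger_gap: 0.587
grip_force: 62.4
```

Request:
{"api": "jog_arm", "payload": {
  "deltas": [
    [[0,0,-0.03],[0,0,0],0.3],
    [[0,0,-0.03],[0,0,0],0.3],
    [[0,0,-0.012],[0,0,0],0.3],
    [[0,0,-0.006],[0,0,0],0.3],
    [[0,0,-0.003],[0,0,0],0.3],
    [[0,0,0],[0,0,0],0.3],
    [[0,0,0],[0,0,0],0.3]
  ]
}}

```text
time: 38.57
ee_pos: [0.5103, 0.3192, 0.0641]
tool_rot: [-179.9, 0.1, 29.9]
force: [-3.4, -1.0, 6.1]
finger_gap: 0.591
grip_force: 62.9
```

Request:
{"api": "jog_arm", "payload": {
  "deltas": [
    [[0,0,0],[0,0,0],0.7],
    [[0,0,0],[0,0,0],0.9],
    [[0,0,0],[0,0,0],1],
    [[0,0,0],[0,0,0],1],
    [[0,0,0.03],[0,0,0],1],
    [[0,0,0.08],[0,0,0],1],
    [[0,0,0.1],[0,0,0],1],
    [[0,0,0.1],[0,0,0],1],
    [[0,0,0.1],[0,0,0],1],
    [[0,0,0.1],[0,0,0],1],
    [[0,0,0.05],[0,0,0],1],
    [[0,-0.1,0],[0,0,0],1],
    [[0,-0.12,0],[0,0,0],1],
    [[0,-0.12,0],[0,0,0],1],
    [[0,-0.12,0],[0,0,0],1],
    [[0,-0.12,0],[0,0,0],1],
    [[-0.03,-0.12,0],[0,0,0],1],
    [[-0.03,-0.12,0],[0,0,0],1],
    [[-0.03,-0.12,0],[0,0,0],1],
    [[-0.03,-0.12,0],[0,0,0],1]
  ]
}}

```text
time: 40.23
ee_pos: [0.4744, -0.0005, 0.2323]
tool_rot: [180.0, -0.0, 29.9]
force: [0.9, 0.4, -0.3]
finger_gap: 1.0
grip_force: 0.0
```

Request:
{"api": "jog_arm", "payload": {
  "deltas": [
    [[-0.03,-0.12,0],[0,0,0],1],
    [[-0.03,-0.12,0],[0,0,0],1],
    [[-0.03,-0.12,0],[0,0,0],1],
    [[-0.03,-0.12,0],[0,0,0],1],
    [[-0.03,-0.12,0],[0,0,0],1],
    [[-0.01,-0.12,0],[0,0,0],1],
    [[0,-0.1,0],[0,0,0],1],
    [[0,-0.05,0],[0,0,0],1],
    [[0,0,-0.1],[0,0,0],1],
    [[0,0,-0.1],[0,0,0],1],
    [[0,0,-0.1],[0,0,0],1],
    [[0,0,-0.05],[0,0,0],1],
    [[0,0,0],[0,0,0],1],
    [[0,0,0],[0,0,0],1],
    [[0,0,0],[0,0,0],1],
    [[0,0,0],[0,0,0],1]
  ]
}}

```text
time: 41.57
ee_pos: [0.4279, -0.2604, 0.1281]
tool_rot: [179.8, -0.1, 29.9]
force: [-1.0, 0.1, -0.3]
finger_gap: 1.001
grip_force: 0.0
```

```bash
python3 j.py J1
```

```text
41.5667 [ 0.4279 -0.2604  0.1281] [ 1.7984e+02 -7.0000e-02  2.9890e+01] [-1.   0.1 -0.3]
qpos [ 12.  43.  24. 118. -37.  27.   4.]
lid [ 0.6242 -0.3345  0.042 ] circ [ 0.6232 -0.3306  0.044 ] 0.036 delta units [ 0.651 -0.234]
```

View pics/J1.png

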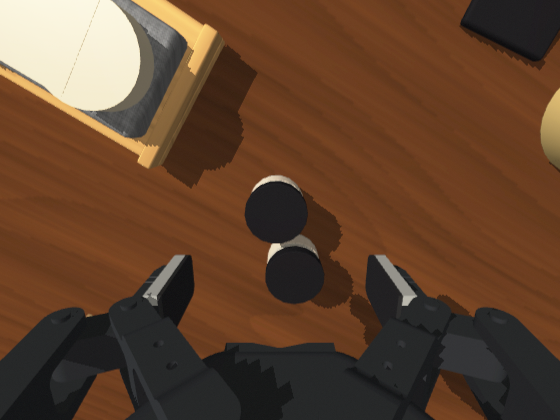

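J1 is at (276,211) and J0 at (294,274), nearly touching. The fingers close sideways, clear of both J0 and the cradle.

```bash
python3 -c "
from h import *
s=pickle.load(open('pics/J1.pkl','rb'));p=s['obs']['ee_pos']
for c in((276,211),(294.5,274)):
    P=onz(s,*c,.044);print(P.round(4),((P-p)/.3).round(3))"
```

```text
[ 0.4261 -0.257   0.044 ] [-0.006  0.011 -0.28 ]
[ 0.3845 -0.2993  0.044 ] [-0.145 -0.13  -0.28 ]
```

Request:
{"api": "jog_arm", "payload": {
  "deltas": [
    [[-0.006,0.011,-0.08],[0,0,0],1],
    [[0,0,-0.08],[0,0,0],1],
    [[0,0,-0.08],[0,0,0],1],
    [[0,0,-0.07],[0,0,0],1],
    [[0,0,-0.05],[0,0,0],1],
    [[0,0,-0.02],[0,0,0],1],
    [[0,0,0],[0,0,0],1],
    [[0,0,0],[0,0,0],1],
    [[0,0,0],[0,0,0],1],
    [[0,0,0],[0,0,0],0.7],
    [[0,0,0],[0,0,0],0.5],
    [[0,0,0],[0,0,0],0.4],
    [[0,0,0],[0,0,0],0.3],
    [[0,0,0],[0,0,0],0.3],
    [[0,0,0],[0,0,0],0.3],
    [[0,0,0],[0,0,0],0.3]
  ]
}}

```text
time: 42.95
ee_pos: [0.4257, -0.2567, 0.0136]
tool_rot: [179.9, -0.1, 29.9]
force: [-0.7, 0.4, 8.7]
finger_gap: 0.591
grip_force: 60.6
```

Request:
{"api": "jog_arm", "payload": {
  "deltas": [
    [[0,0,0.02],[0,0,0],0.3],
    [[0,0,0.06],[0,0,0],0.3],
    [[0,0,0.09],[0,0,0],0.3],
    [[0,0,0.09],[0,0,0],0.3],
    [[0,0,0.09],[0,0,0],0.3],
    [[0,0,0.09],[0,0,0],0.3],
    [[0,0,0.08],[0,0,0],0.3],
    [[0,0,0.05],[0,0,0],0.3],
    [[0.02,0.06,0],[0,0,0],0.3],
    [[0.03,0.12,0],[0,0,0],0.3],
    [[0.03,0.12,0],[0,0,0],0.3],
    [[0.03,0.12,0],[0,0,0],0.3],
    [[0.01,0.12,0],[0,0,0],0.3],
    [[0,0.12,0],[0,0,0],0.3],
    [[0,0.12,0],[0,0,0],0.3],
    [[0,0.12,0],[0,0,0],0.3],
    [[0,0.12,0],[0,0,0],0.3],
    [[-0.02,0.12,0],[0,0,0],0.3],
    [[-0.02,0.12,0],[0,0,0],0.3],
    [[-0.02,0.12,0],[0,0,0],0.3]
  ]
}}

```text
time: 44.62
ee_pos: [0.4423, 0.1594, 0.1839]
tool_rot: [-180.0, 0.0, 29.9]
force: [0.4, -0.2, -0.3]
finger_gap: 0.589
grip_force: 62.4
```

Request:
{"api": "jog_arm", "payload": {
  "deltas": [
    [[0,0.12,0],[0,0,0],0.3],
    [[0,0.12,0],[0,0,0],0.3],
    [[0,0.12,0],[0,0,0],0.3],
    [[0,0.11,0],[0,0,0],0.3],
    [[0,0.06,0],[0,0,0],0.3],
    [[0,0.03,0],[0,0,0],0.3],
    [[0,0,-0.06],[0,0,0],0.3],
    [[0,0,-0.09],[0,0,0],0.3],
    [[0,0,-0.08],[0,0,0],0.3],
    [[0,0,-0.05],[0,0,0],0.3],
    [[0,0,-0.04],[0,0,0],0.3],
    [[0,0,0],[0,0,0],0.3],
    [[0,0,0],[0,0,0],0.3],
    [[0,0,0],[0,0,0],0.3]
  ]
}}

```text
time: 45.78
ee_pos: [0.4441, 0.3253, 0.0886]
tool_rot: [180.0, -0.1, 29.8]
force: [0.7, -0.1, -1.5]
finger_gap: 0.589
grip_force: 62.4
```

Request:
{"api": "jog_arm", "payload": {
  "deltas": [
    [[0,0,-0.03],[0,0,0],0.3],
    [[0,0,-0.03],[0,0,0],0.3],
    [[0,0,-0.012],[0,0,0],0.3],
    [[0,0,-0.006],[0,0,0],0.3],
    [[0,0,-0.003],[0,0,0],0.3],
    [[0,0,0],[0,0,0],0.3],
    [[0,0,0],[0,0,0],0.3]
  ]
}}

```text
time: 46.37
ee_pos: [0.4426, 0.3255, 0.0637]
tool_rot: [-179.9, 0.1, 29.9]
force: [-2.5, -0.2, 5.6]
finger_gap: 0.59
grip_force: 62.9
```

Request:
{"api": "jog_arm", "payload": {
  "deltas": [
    [[0,0,0],[0,0,0],0.7],
    [[0,0,0],[0,0,0],0.9],
    [[0,0,0],[0,0,0],1],
    [[0,0,0],[0,0,0],1],
    [[0,0,0.03],[0,0,0],1],
    [[0,0,0.08],[0,0,0],1],
    [[0,0,0.1],[0,0,0],1],
    [[0,0,0.1],[0,0,0],1],
    [[0,0,0.1],[0,0,0],1],
    [[0,0,0.1],[0,0,0],1],
    [[0,0,0.05],[0,0,0],1],
    [[0,-0.1,0],[0,0,0],1],
    [[0,-0.12,0],[0,0,0],1],
    [[0,-0.12,0],[0,0,0],1],
    [[0,-0.12,0],[0,0,0],1],
    [[0,-0.12,0],[0,0,0],1],
    [[0,-0.12,0],[0,0,0],1],
    [[0,-0.12,0],[0,0,0],1],
    [[0,-0.12,0],[0,0,0],1],
    [[0,-0.12,0],[0,0,0],1]
  ]
}}

```text
time: 48.03
ee_pos: [0.4429, 0.0058, 0.2319]
tool_rot: [180.0, -0.0, 29.9]
force: [-0.0, -0.5, -0.1]
finger_gap: 0.999
grip_force: 0.0
```

Request:
{"api": "jog_arm", "payload": {
  "deltas": [
    [[0,-0.12,0],[0,0,0],1],
    [[0,-0.12,0],[0,0,0],1],
    [[-0.03,-0.12,0],[0,0,0],1],
    [[-0.03,-0.12,0],[0,0,0],1],
    [[-0.03,-0.12,0],[0,0,0],1],
    [[-0.03,-0.12,0],[0,0,0],1],
    [[-0.03,-0.12,0],[0,0,0],1],
    [[-0.03,-0.1,0],[0,0,0],1],
    [[-0.02,-0.07,0],[0,0,0],1],
    [[0,0,-0.1],[0,0,0],1],
    [[0,0,-0.1],[0,0,0],1],
    [[0,0,-0.1],[0,0,0],1],
    [[0,0,-0.05],[0,0,0],1],
    [[0,0,0],[0,0,0],1],
    [[0,0,0],[0,0,0],1],
    [[0,0,0],[0,0,0],1],
    [[0,0,0],[0,0,0],1]
  ]
}}

```text
time: 49.45
ee_pos: [0.384, -0.2962, 0.1277]
tool_rot: [179.8, -0.0, 29.9]
force: [-0.1, 0.9, 0.9]
finger_gap: 0.999
grip_force: 0.0
```

```bash
python3 j.py J0
```

```text
49.45 [ 0.384  -0.2962  0.1277] [ 1.7984e+02 -5.0000e-02  2.9890e+01] [-0.1  0.9  0.9]
qpos [ 18.  42.  24. 120. -39.  25.  12.]
lid [ 0.3822 -0.3007  0.042 ] circ [ 0.3826 -0.3005  0.044 ] 0.0254 delta units [-0.005 -0.014]
```

Request:
{"api": "jog_arm", "payload": {
  "deltas": [
    [[-0.005,-0.013,-0.08],[0,0,0],1],
    [[0,0,-0.08],[0,0,0],1],
    [[0,0,-0.08],[0,0,0],1],
    [[0,0,-0.07],[0,0,0],1],
    [[0,0,-0.05],[0,0,0],1],
    [[0,0,-0.015],[0,0,0],1],
    [[0,0,0],[0,0,0],1],
    [[0,0,0],[0,0,0],1],
    [[0,0,0],[0,0,0],1],
    [[0,0,0],[0,0,0],0.7],
    [[0,0,0],[0,0,0],0.5],
    [[0,0,0],[0,0,0],0.4],
    [[0,0,0],[0,0,0],0.3],
    [[0,0,0],[0,0,0],0.3],
    [[0,0,0],[0,0,0],0.3],
    [[0,0,0],[0,0,0],0.3]
  ]
}}

```text
time: 50.83
ee_pos: [0.3822, -0.2996, 0.0148]
tool_rot: [179.9, -0.0, 29.9]
force: [0.1, 0.5, 10.0]
finger_gap: 0.591
grip_force: 60.6
```

Request:
{"api": "jog_arm", "payload": {
  "deltas": [
    [[0,0,0.02],[0,0,0],0.3],
    [[0,0,0.06],[0,0,0],0.3],
    [[0,0,0.09],[0,0,0],0.3],
    [[0,0,0.09],[0,0,0],0.3],
    [[0,0,0.09],[0,0,0],0.3],
    [[0,0,0.09],[0,0,0],0.3],
    [[0,0,0.08],[0,0,0],0.3],
    [[0,0,0.08],[0,0,0],0.3],
    [[0.05,0.06,0],[0,0,0],0.3],
    [[0.05,0.12,0],[0,0,0],0.3],
    [[0.05,0.12,0],[0,0,0],0.3],
    [[0.05,0.12,0],[0,0,0],0.3],
    [[0,0.12,0],[0,0,0],0.3],
    [[0,0.12,0],[0,0,0],0.3],
    [[0,0.12,0],[0,0,0],0.3],
    [[0,0.12,0],[0,0,0],0.3],
    [[0,0.12,0],[0,0,0],0.3],
    [[0,0.12,0],[0,0,0],0.3],
    [[-0.03,0.12,0],[0,0,0],0.3],
    [[-0.03,0.12,0],[0,0,0],0.3]
  ]
}}

```text
time: 52.5
ee_pos: [0.4232, 0.1166, 0.1941]
tool_rot: [-180.0, -0.0, 29.9]
force: [0.7, 0.8, -1.7]
finger_gap: 0.589
grip_force: 62.4
```

Request:
{"api": "jog_arm", "payload": {
  "deltas": [
    [[-0.03,0.12,0],[0,0,0],0.3],
    [[-0.03,0.12,0],[0,0,0],0.3],
    [[-0.03,0.12,0],[0,0,0],0.3],
    [[-0.03,0.12,0],[0,0,0],0.3],
    [[-0.03,0.12,0],[0,0,0],0.3],
    [[-0.02,0.08,0],[0,0,0],0.3],
    [[0,0.04,0],[0,0,0],0.3],
    [[0,0,0],[0,0,0],0.3],
    [[0,0,-0.06],[0,0,0],0.3],
    [[0,0,-0.09],[0,0,0],0.3],
    [[0,0,-0.08],[0,0,0],0.3],
    [[0,0,-0.07],[0,0,0],0.3],
    [[0,0,-0.04],[0,0,0],0.3],
    [[0,0,0],[0,0,0],0.3],
    [[0,0,0],[0,0,0],0.3],
    [[0,0,0],[0,0,0],0.3]
  ]
}}

```text
time: 53.83
ee_pos: [0.3739, 0.3296, 0.0928]
tool_rot: [180.0, -0.1, 29.8]
force: [-0.5, -0.1, -0.4]
finger_gap: 0.586
grip_force: 62.4
```

Request:
{"api": "jog_arm", "payload": {
  "deltas": [
    [[0,0,-0.03],[0,0,0],0.3],
    [[0,0,-0.03],[0,0,0],0.3],
    [[0,0,-0.012],[0,0,0],0.3],
    [[0,0,-0.006],[0,0,0],0.3],
    [[0,0,-0.003],[0,0,0],0.3],
    [[0,0,0],[0,0,0],0.3],
    [[0,0,0],[0,0,0],0.3]
  ]
}}

```text
time: 54.42
ee_pos: [0.373, 0.3307, 0.0679]
tool_rot: [180.0, -0.0, 29.9]
force: [1.0, -0.1, 0.2]
finger_gap: 0.588
grip_force: 62.4
```

Not yet in contact; about 3 mm more, then release, retreat and look.

Request:
{"api": "jog_arm", "payload": {
  "deltas": [
    [[0,0,-0.006],[0,0,0],0.3],
    [[0,0,-0.005],[0,0,0],0.3],
    [[0,0,-0.002],[0,0,0],0.3],
    [[0,0,0],[0,0,0],0.3],
    [[0,0,0],[0,0,0],0.3]
  ]
}}

```text
time: 54.83
ee_pos: [0.373, 0.3309, 0.0648]
tool_rot: [-179.9, -0.1, 29.9]
force: [-1.5, -0.1, 11.7]
finger_gap: 0.585
grip_force: 63.6
```

Request:
{"api": "jog_arm", "payload": {
  "deltas": [
    [[0,0,0],[0,0,0],0.7],
    [[0,0,0],[0,0,0],0.9],
    [[0,0,0],[0,0,0],1],
    [[0,0,0],[0,0,0],1],
    [[0,0,0.03],[0,0,0],1],
    [[0,0,0.08],[0,0,0],1],
    [[0,0,0.1],[0,0,0],1],
    [[0,0,0.1],[0,0,0],1],
    [[0,0,0.1],[0,0,0],1],
    [[0,0,0.1],[0,0,0],1],
    [[0,0,0.1],[0,0,0],1],
    [[0,0,0.1],[0,0,0],1],
    [[0.05,-0.08,0],[0,0,0],1],
    [[0.05,-0.08,0],[0,0,0],1],
    [[0.05,-0.08,0],[0,0,0],1],
    [[0.03,-0.08,0],[0,0,0],1],
    [[0,0,0],[0,0,0],1],
    [[0,0,0],[0,0,0],1],
    [[0,0,0],[0,0,0],1]
  ]
}}

```text
time: 56.42
ee_pos: [0.4262, 0.2351, 0.2768]
tool_rot: [-180.0, 0.0, 29.9]
force: [0.1, 0.4, 0.4]
finger_gap: 1.001
grip_force: 0.0
```

```bash
python3 look.py 9
```

```text
56.5167 [0.4261 0.2358 0.2765] [-1.7997e+02  3.0000e-02  3.0000e+01] [-0.4 -0.1  0.8]
```

View pics/V9.png

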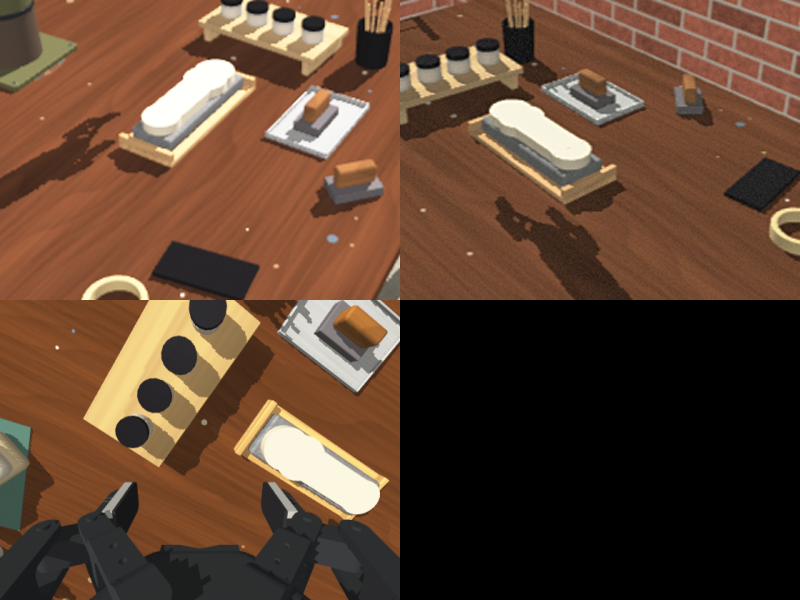

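All four jars stand upright on the riser (scene crop, lids at (231,8) to (314,24)). The sander is flat in the tray, the sole has sprung back, and the arm is clear of everything.

```bash
python3 -c "
from station import bot
print(bot.job_done())"
```

```text
the job is handed in; nothing more can be done
None
```

I handed the job in at about 57 s: one heel–toe–heel stroke at about 10 mm pressing depth (estimated from wrist force), sanding block flat in its tray, all four jars upright on the riser, and tape, phone and brush pot left alone; the hand-in returned no verdict.

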